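# True a spoked wheel by counted quarter turns

### The arm

A 7-joint arm with a two-finger parallel gripper is mounted at the origin on a cart in front of the work surface, level with it; the furniture and walls round the work are solid. World frame = base frame: x ahead of the robot, y to its left, z up, the work surface at z = 0. Lengths are in m, angles in rad, forces in N, time in s.
With the tool pointing down it reaches from about 0.4 to 0.85 m from the base axis. Payload 4.5 kg.
Tool frame: the origin (TCP) lies between the finger pads; the fingertips stand r.tip_reach ahead of it and the grasp point (between the pads) lies 11 mm behind it (r.tip_reach is the distance from the TCP to the fingertips, in m); z points along the fingers, y is the line along which they close (so a half turn about z gives the same grasp; the last joint's range is limited). The gripper opens to 88 mm and grips with 3 to 60 N. Pads are 18 mm wide; open, the fingers measure 123 mm over their backs; the gripper's body (75 mm by 187 mm) begins 45 mm behind the grasp point.
Start: joints at [1.335, 0.689, -0.195, 1.565, 0.157, 0.902, -0.215], TCP at [0.167, -0.602, 0.247] pointing down, gripper open.
Joint ranges: [-3.01, 3.01], [-0.46, 2.08], [-1.47, 1.51], [0.13, 2.56], [-1, 4.14], [0.04, 2.09], [-2.66, 2.66]. Speed limits (rad/s): [2.57, 2.57, 3.14, 3.14, 3.14, 3.14, 3.14].

### API

Orientations are given as a unit quaternion [x, y, z, w].
In Python, from plant import r, vision, workorder gives the robot as it stands.
- The arm moves only by the tool drive_tool, never from a script. Its argument "targets" is a list of rows, each an object of numbers: "tx", "ty", "tz": the shift along the world's x, y, z in units of 0.03 m (1.0 is 0.03 m); "wx", "wy", "wz": the turn, a rotation vector about the world's x, y, z in units of 60 degrees (1.0 is 60 degrees); "claw": the opening, from -1 (shut) to 1 (fully open). A call has exactly 8 rows; each row shifts and turns the commanded pose from where the row before left it; what a row does not reach is not made up. A row lasts 1/10 s, in which the tool goes at most 50 mm and 8.59 degrees, less where a joint would pass 70% of its speed; a pose out of reach is approached as far as the arm can. A call with a number of a shift or a turn outside -1 to 1 is refused whole. A call with a gripper value outside its range is refused whole. The fingers move at their own pace and stop on an object; "force" is the grip in N (left out, the last holds). Time passes only in rows, so rows that do not move let the fingers close, or fill a call up. It gives the time, the measured TCP pose, the force, the opening and the grip force at its end, in the units of the state.
- r.get_state(): the state, without advancing time (a new reading comes with each control period).
- vision.snapshot(name): name is "scene" or "side" or "wrist"; returns a dict with "image" (420x560x3 uint8, blue, green, red), "range_z" (420x560 float32, m along the optical axis (not along the pixel's ray), 0 where there is no reading), "K" (3x3 intrinsics, pixels), "cam_to_world" (4x4, takes a point from camera to world coordinates). Camera axes: x right, y up, looking along -z (the intrinsics and any distortion apply to the point x, -y, -z); pixel columns grow to the right and rows downward; lengths in m; the calibration is good to about 2 mm. A picture is of the moment at which its call begins.
- workorder.finish_job(): hands the job in; it is judged then, once.
The state is a dict: "clock": time; "q": joint angles; "qd": joint speeds; "joint_torque": joint torques, N m; "tool_pos": TCP position; "eef_rot": TCP orientation; "contact_force": force on the tool from outside, world axes, zero at the start; "moment": the same for the moment, N m; "opening": opening from 0.0 (shut) to 1.0 (fully open); "finger_force": force on a finger pad.
Only numpy, scipy, OpenCV 4.12 (cv2) and the standard library are available. Lean on these libraries where they do the work, as an engineer would, in place of code of your own. Each camera call takes 0.05 s, during which the arm holds its last target. There are 200 camera calls.

### The job

Pull the dent out of the clamped wheel: working from the side of the stand that carries the round dial, tighten the three spoke nipples under the square-headed keys one after another, the outer one on the dial's side by two quarter turns, then the middle one by one quarter turn, then the far one by one quarter turn. Tighten clockwise as seen from outside the rim; the keys have play on the nipples, so count the turn of the nipple itself (the brass collar with the pointer tab), not of the key. Do not disturb the things lying around, and let go of everything at the end.

Things in the scene. Friction and masses are not known exactly. Their poses are not given: they have to be found in the camera images.
- key_left (a point): centre of the left (as seen from the robot) spoke key's square steel head: 30 mm wide across the flats (x and y), 36 mm tall (z, outward from the hub along the nipple axis). The rim is 48 mm below; the next key about 84 mm away. The key has play on its nipple: it turns 0.2 to 0.5 rad (differs from key to key) before the nipple comes along; it stays where it is let go, at most 0.5 rad back
- key_middle (a point): centre of the middle, topmost spoke key's square steel head: 30 mm wide across the flats (x and y), 36 mm tall (z, outward from the hub along the nipple axis). The rim is 48 mm below; the next key about 84 mm away. The key has play on its nipple: it turns 0.2 to 0.5 rad (differs from key to key) before the nipple comes along; it stays where it is let go, at most 0.5 rad back
- key_right (a point): centre of the right (as seen from the robot) spoke key's square steel head: 30 mm wide across the flats (x and y), 36 mm tall (z, outward from the hub along the nipple axis). The rim is 48 mm below; the next key about 84 mm away. The key has play on its nipple: it turns 0.2 to 0.5 rad (differs from key to key) before the nipple comes along; it stays where it is let go, at most 0.5 rad back
- nipple_left (a joint): turn of the left nipple (22 mm brass collar with a pointer tab, between key and rim), rad: 0 at the start, growing clockwise as seen from outside the rim (negative about the key's z); a quarter turn is 1.571. It needs about 0.13 N m, stays where it is left and has no stop before 4.6. White marks on the disc under it show the quarters
- nipple_middle (a joint): turn of the middle nipple (22 mm brass collar with a pointer tab, between key and rim), rad: 0 at the start, growing clockwise as seen from outside the rim (negative about the key's z); a quarter turn is 1.571. It needs about 0.13 N m, stays where it is left and has no stop before 4.6. White marks on the disc under it show the quarters
- nipple_right (a joint): turn of the right nipple (22 mm brass collar with a pointer tab, between key and rim), rad: 0 at the start, growing clockwise as seen from outside the rim (negative about the key's z); a quarter turn is 1.571. It needs about 0.13 N m, stays where it is left and has no stop before 4.6. White marks on the disc under it show the quarters
- stand: fixed grey stand, origin under its 90 x 170 mm base, x away from the robot along the axle, y to the left in the wheel's plane. A 200 mm wheel (rim 26 mm wide) stands upright in it, braked, axle 150 mm up. Its three top spokes carry keys: the middle one points up within 6 degrees, the outer ones lean 27 to 39 degrees left and right, and the tool has to lean with them
- dial (a point): centre of the round dial, 38 mm across and 11 mm thick, of the rim gauge on the stand's base, 84 mm up; it stands at the left or the right end of the base (y about +66 or -66 mm in the stand's frame), with a low steel block at the other end. It marks the side to start from
- motor_pod_mid (a point): bystander: centre of a loose black motor pod, 70 x 58 x 76 mm, standing on the counter behind, near a tall tower of sticks; the tower and the shelf over the counter are solid
- dry_cell_mid (a point): bystander: centre of a loose upright dry cell, 33 mm across, 62 mm tall, on the counter
- omni_spare_mid (a point): bystander: centre of a loose small omni wheel (steel-grey hub with black rollers), 66 mm across, 28 mm high, lying flat on the worktop beside the stand

How it is judged:
On the way, in this order (a step that is already met when the one before it is completed fails the run):
1. the nipple on the dial's side is tightened by two quarter turns, the other two not yet touched (((y of dial in the frame of stand above 0 m and value of joint nipple_left between 2.942 and 3.342 rad and value of joint each of nipple_middle, nipple_right below 0.2 rad) or (y of dial in the frame of stand below 0 m and value of joint nipple_right between 2.942 and 3.342 rad and value of joint each of nipple_middle, nipple_left below 0.2 rad))), for 0.2 s.
2. then the middle nipple is tightened by one quarter turn, the far one not yet (((y of dial in the frame of stand above 0 m and value of joint nipple_left between 2.942 and 3.342 rad and value of joint nipple_middle between 1.371 and 1.771 rad and value of joint nipple_right below 0.2 rad) or (y of dial in the frame of stand below 0 m and value of joint nipple_right between 2.942 and 3.342 rad and value of joint nipple_middle between 1.371 and 1.771 rad and value of joint nipple_left below 0.2 rad))), for 0.2 s.
3. then the far nipple is tightened by one quarter turn (((y of dial in the frame of stand above 0 m and value of joint nipple_left between 2.942 and 3.342 rad and value of joint nipple_middle between 1.371 and 1.771 rad and value of joint nipple_right between 1.371 and 1.771 rad) or (y of dial in the frame of stand below 0 m and value of joint nipple_right between 2.942 and 3.342 rad and value of joint nipple_middle between 1.371 and 1.771 rad and value of joint nipple_left between 1.371 and 1.771 rad))), for 0.2 s.
At the end, for the whole second after the job is handed in: the nipple on the dial's side stands at two quarter turns, the middle and the far one at one quarter turn each, all within 0.2 rad (11 degrees) and at rest, tightened in that order (((y of dial in the frame of stand above 0 m and value of joint nipple_left between 2.942 and 3.342 rad and value of joint nipple_middle between 1.371 and 1.771 rad and value of joint nipple_right between 1.371 and 1.771 rad) or (y of dial in the frame of stand below 0 m and value of joint nipple_right between 2.942 and 3.342 rad and value of joint nipple_middle between 1.371 and 1.771 rad and value of joint nipple_left between 1.371 and 1.771 rad)) and velocity of joint nipple_left between -0.05 and 0.05 rad/s and velocity of joint nipple_middle between -0.05 and 0.05 rad/s and velocity of joint nipple_right between -0.05 and 0.05 rad/s); the robot touches nothing.
It fails at once if a bystander (motor pod, dry cell, omni wheel) is moved by more than 30 mm (distance of any of motor_pod_mid, dry_cell_mid, omni_spare_mid from where it was at the start of the episode above 0.03 m).
It also fails if it takes over 66 s, if anything falls off the work surface, if the arm or the gripper's body presses on something with over 40 N, if the wrist force passes 120 N, or if a joint passes its speed limit or range.

## Working session

There is one attempt and no reset: what is moved stays moved. The work goes in short steps, Python scripts to look and compute and a tool call to move; the robot and the scene stay as the last step left them, time stands still between calls to the robot, and variables do not carry over. Pictures are saved under pics/ and viewed, at most 10 in all, crops included, and the job is handed in when it is done.

Besides the shell and the picture viewer there is one more tool, called as name(argument=value, ...), one argument or row to a line, values as JSON. drive_tool: Moves the arm, as the interface text tells. Its arguments: {"type":"object","properties":{"targets":{"type":"array","items":{"type":"object","properties":{"tx":{"type":"number"},"ty":{"type":"number"},"tz":{"type":"number"},"wx":{"type":"number"},"wy":{"type":"number"},"wz":{"type":"number"},"claw":{"type":"number"}}}},"force":{"type":"number"}},"required":["targets"]}

```bash
mkdir -p pics; ls; cat > h.py <<'E'
import numpy as np, cv2
from scipy.spatial.transform import Rotation as R
from plant import r, vision, workorder
def snap(n):
    d=vision.snapshot(n); np.savez('/tmp/%s.npz'%n,**d); return d
def p3(d,u,v,w=1):
    z=d['range_z'][int(v)-w:int(v)+w+1,int(u)-w:int(u)+w+1]; z=np.median(z[z>0])
    K=d['K']; c=np.array([(u-K[0,2])/K[0,0]*z,-(v-K[1,2])/K[1,1]*z,-z,1])
    return (d['cam_to_world']@c)[:3]
E
python3 - <<'E'
from h import *
a=snap('scene');b=snap('side')
cv2.imwrite('pics/scene.png',a['image']);cv2.imwrite('pics/side.png',b['image'])
for d in(a,b): print(d['K'],d['cam_to_world'])
print(r.get_state(), r.tip_reach)
E
```

```text
pics
[[403.64026859   0.         277.56392261]
 [  0.         403.64026859 216.6655849 ]
 [  0.           0.           1.        ]] [[-8.73232385e-01  3.15423047e-01 -3.71447847e-01  1.83920213e-01]
 [-4.87303134e-01 -5.66674728e-01  6.64391006e-01  4.13018253e-01]
 [-9.25872145e-04  7.61175443e-01  6.48545363e-01  8.15625983e-01]
 [ 0.00000000e+00  0.00000000e+00  0.00000000e+00  1.00000000e+00]]
[[411.62965234   0.         281.99741104]
 [  0.         411.62965234 209.41861133]
 [  0.           0.           1.        ]] [[ 0.96893738  0.1310823  -0.20970882  0.32965101]
 [-0.2465964   0.44790141 -0.8594036  -0.94721237]
 [-0.01872373  0.88442171  0.46631284  0.57111347]
 [ 0.          0.          0.          1.        ]]
{'clock': 0.1, 'q': array([ 1.33477402,  0.68988238, -0.19450172,  1.56621396,  0.15725859,
        0.90246928, -0.21510562]), 'qd': array([-7.33927340e-04, -7.20782044e-04, -8.01859598e-04, -1.34467528e-03,
        1.90854982e-05, -3.24338239e-04,  2.73259357e-04]), 'joint_torque': array([-3.88280270e-03, -5.28500497e+01, -1.27150308e+00, -1.53838742e+01,
       -5.24711993e-02,  1.99700480e-03,  6.56470479e-05]), 'tool_pos': array([ 0.16641926, -0.60188292,  0.24600774]), 'eef_rot': array([ 9.90911115e-01,  1.34515915e-01, -1.52298056e-04, -7.79673116e-04]), 'contact_force': array([-0.63583792,  0.22591702,  0.34871496]), 'moment': array([ 0.00946172, -0.00533581, -0.02812363]), 'finger_force': 0.0, 'opening': 0.9988665204481287} 0.008
```

View pics/scene.png

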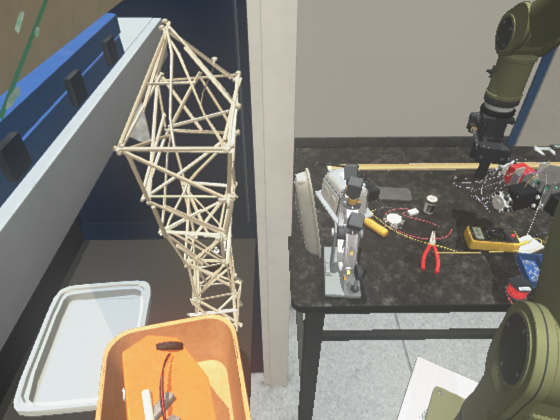

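View pics/side.png

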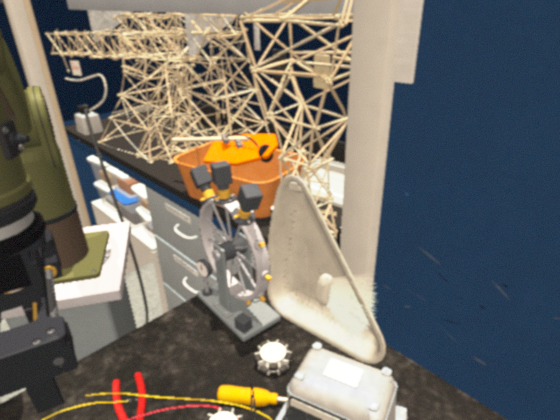

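The side view shows the three keys at about (202,178), (221,175), (250,197), the dial at about (203,268) and the low block at (243,322). I'll enlarge both views.

```bash
python3 - <<'E'
from h import *
a=dict(np.load('/tmp/scene.npz'));b=dict(np.load('/tmp/side.npz'))
ca=cv2.resize(a['image'][160:310,285:405],None,fx=4,fy=4,interpolation=2)
cb=cv2.resize(b['image'][150:350,180:300],None,fx=3,fy=3,interpolation=2)
m=np.zeros((600,840,3),np.uint8);m[:600,:480]=ca;m[:600,480:840]=cb
cv2.imwrite('pics/crop.png',m[:, :800])
for n,d,l in(('scene',a,[(355,185),(351,205),(355,219),(336,251),(345,190),(345,288),(430,203)]),('side',b,[(203,180),(221,175),(250,198),(203,268),(243,322),(272,352),(210,307),(262,330)])):
    for u,v in l: print(n,u,v,p3(d,u,v).round(3))
E
```

```text
scene 355 185 [ 0.379 -0.272  0.313]
scene 351 205 [ 0.384 -0.28   0.251]
scene 355 219 [ 0.349 -0.205  0.281]
scene 336 251 [ 0.427 -0.351  0.022]
scene 345 190 [ 0.42  -0.337  0.242]
scene 345 288 [ 0.356 -0.242  0.021]
scene 430 203 [ 0.248 -0.653  0.05 ]
side 203 180 [ 0.355 -0.233  0.267]
side 221 175 [ 0.383 -0.299  0.301]
side 250 198 [ 0.418 -0.379  0.29 ]
side 203 268 [ 0.334 -0.26   0.092]
side 243 322 [ 0.391 -0.38   0.045]
side 272 352 [ 0.429 -0.447  0.027]
side 210 307 [ 0.337 -0.29   0.016]
side 262 330 [ 0.426 -0.372  0.008]
```

View pics/crop.png

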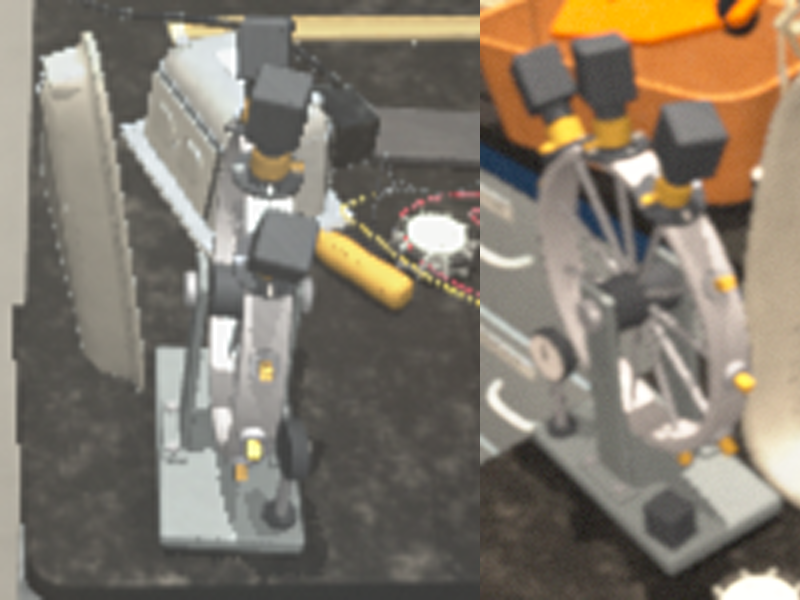

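The enlarged view shows square dark heads over brass collars. The dial is on the far (+y, left) end of the base, with the block at the near end. So the order is left ×2, middle ×1, right ×1. Next I fit the head poses on the depth data.

```bash
cat > fit.py <<'E'
from h import *
from scipy.optimize import least_squares
def cloud(d):
    z=d['range_z'];v,u=np.nonzero(z>0);z=z[v,u];K=d['K']
    c=np.stack([(u-K[0,2])/K[0,0]*z,-(v-K[1,2])/K[1,1]*z,-z,0*z+1])
    return (d['cam_to_world']@c)[:3].T, d['image'][v,u].astype(float)
def axes(yaw,a):  # spoke frame: z outward, leaning by a towards stand +y
    return R.from_euler('z',yaw)*R.from_euler('x',-a)
def sdf(p,h=np.array([.015,.015,.018])):
    q=abs(p)-h; return np.linalg.norm(np.maximum(q,0),axis=1)+np.minimum(q.max(1),0)
def unpack(x):
    return [(np.array([x[0],x[1],.15+x[9]])+axes(x[2],x[3+i]).apply([0,0,.148]), axes(x[2],x[3+i])*R.from_euler('z',x[6+i])) for i in range(3)]
E
cat > runfit.py <<'E'
from fit import *
P=[];C=[];S=[]
for i,n in enumerate(('scene','side')):
    p,c=cloud(dict(np.load('/tmp/%s.npz'%n)));P.append(p);C.append(c);S+= [i]*len(p)
P=np.vstack(P);C=np.vstack(C);S=np.array(S)
k=(C.max(1)<150)&(C.max(1)-C.min(1)<30); P=P[k];S=S[k]
best=None
for s in (-.4,0,.4):
  x=np.array([.385,-.305,.45,.55,0,-.6,s,s,s,0.])
  for it in range(6):
    T=unpack(x)
    sel=[(lambda q:(np.linalg.norm(q,axis=1)<(.045 if it<2 else .034))&(q[:,2]>-.017))(t[1].inv().apply(P-t[0])) for t in T]
    f=lambda x:np.concatenate([sdf(t[1].inv().apply(P[m]-t[0])) for t,m in zip(unpack(x),sel)]+[[x[9]*3]])
    o=least_squares(f,x,loss='soft_l1',f_scale=.003);x=o.x
  print(s,o.cost,x.round(3),[(m.sum(),(m&(S==0)).sum()) for m in sel],abs(f(x)).mean())
  for j in(0,1): print(j,[np.round(np.median(sdf(t[1].inv().apply(P[m&(S==j)]-t[0]))),4) for t,m in zip(unpack(x),sel)])
  if best is None or o.cost<best[0]: best=(o.cost,x)
np.save('x.npy',best[1])
for t in unpack(best[1]): print(t[0].round(4),t[1].as_matrix()[:,2].round(3))
st=r.get_state();print(R.from_quat(st['eef_rot']).as_matrix().round(3))
E
python3 runfit.py
```

```text
-0.4 0.0014883044508030435 [ 0.391 -0.299  0.44   0.67   0.101 -0.468 -0.208 -0.313 -1.806 -0.   ] [(np.int64(559), np.int64(252)), (np.int64(691), np.int64(293)), (np.int64(699), np.int64(184))] 0.001012640847116833
0 [np.float64(-0.0006), np.float64(-0.0008), np.float64(-0.0015)]
1 [np.float64(-0.0002), np.float64(-0.0003), np.float64(-0.0003)]
0 0.0014881759387648825 [ 0.391 -0.299  0.44   0.67   0.101 -0.468 -0.208  1.257  1.329 -0.   ] [(np.int64(559), np.int64(252)), (np.int64(691), np.int64(293)), (np.int64(699), np.int64(184))] 0.0010126669508044046
0 [np.float64(-0.0006), np.float64(-0.0008), np.float64(-0.0015)]
1 [np.float64(-0.0002), np.float64(-0.0003), np.float64(-0.0003)]
0.4 0.0014883044508030448 [ 0.391 -0.299  0.44   0.67   0.101 -0.468 -0.208  1.257  1.335 -0.   ] [(np.int64(559), np.int64(252)), (np.int64(691), np.int64(293)), (np.int64(699), np.int64(184))] 0.001012640847309871
0 [np.float64(-0.0006), np.float64(-0.0008), np.float64(-0.0015)]
1 [np.float64(-0.0002), np.float64(-0.0003), np.float64(-0.0003)]
[ 0.3514 -0.2155  0.2659] [-0.265  0.562  0.784]
[ 0.3841 -0.2851  0.2971] [-0.043  0.091  0.995]
[ 0.419  -0.359   0.2819] [ 0.192 -0.408  0.892]
[[ 0.964  0.267 -0.001]
 [ 0.267 -0.964  0.002]
 [-0.    -0.002 -1.   ]]
```

The fit is good to about 1 mm. Before moving I check the space around the leaning tool and work out the approach.

```bash
cat > plan.py <<'E'
import sys
from fit import *
# target(key, spin offset (rad, + = tighten), back = distance of grasp point outward from head centre)
x=np.load('x.npy')
def target(i,ang,back,s0=None):
    c,Rk=unpack(x)[i]
    sp=(x[6+i]+np.pi/4)%(np.pi/2)-np.pi/4 if s0 is None else s0
    Rt=axes(x[2],x[3+i])*R.from_euler('z',sp)*R.from_euler('x',np.pi)*R.from_euler('z',ang)
    ax=axes(x[2],x[3+i]).apply([0,0,1])
    return c+ax*(back-.011),Rt,ax
def delta(i,ang,back,s0=None):
    st=r.get_state();p,Rt,ax=target(i,ang,back,s0);R0=R.from_quat(st['eef_rot'])
    d=(p-st['tool_pos'])/.03;w=(Rt*R0.inv()).as_rotvec()/(np.pi/3)
    print('t',np.round(st['clock'],2),'q',st['q'].round(2),'open',round(st['opening'],2),'F',st['contact_force'].round(1),'Mz',round(float(st['moment']@-ax),3))
    rel=target(i,0,0,s0); print('spin',round(float((rel[1].inv()*R0).as_rotvec()@[0,0,1]),3),'tilt err',(Rt.inv()*R0).as_rotvec().round(3),'err mm',(rel[1].inv().apply(st['tool_pos']-rel[0])*1e3).round(1))
    print('shift units',d.round(2),'turn units',w.round(2),'rows turn',round(np.linalg.norm(w)*60/8.5,1))
E
python3 - <<'E'
from plan import *
for n in('scene','side'):
    p,c=cloud(dict(np.load('/tmp/%s.npz'%n)))
    for i in range(3):
        t,_,ax=target(i,0,.011);q=axes(x[2],x[3+i]).inv().apply(p-t);l=np.hypot(q[:,0],q[:,1])
        m=(q[:,2]>.025)&(q[:,2]<.35)&(l<.25)
        j=np.argsort(l[m])[:2000:400];print(n,i,m.sum());print(np.c_[p[m][j],l[m][j]].round(2))
d=dict(np.load('/tmp/scene.npz'))
for u,v in((303,176),(308,172),(315,240),(270,100),(275,300)):print(p3(d,u,v).round(3))
for a in(0,-90,90,180):
    print(a);delta(0,np.radians(a),.11)
E
```

```text
scene 0 3400
[[ 0.48  0.01  0.52  0.22]
 [ 0.06 -0.12  0.46  0.23]
 [ 0.05 -0.08  0.44  0.23]
 [ 0.06 -0.01  0.4   0.23]
 [ 0.51  0.    0.38  0.24]]
scene 1 2964
[[ 0.58 -0.37  0.34  0.21]
 [ 0.58 -0.37  0.49  0.23]
 [ 0.59 -0.36  0.51  0.23]
 [ 0.59 -0.36  0.56  0.24]
 [ 0.6  -0.35  0.45  0.24]]
scene 2 7207
[[ 0.58 -0.37  0.43  0.14]
 [ 0.58 -0.36  0.48  0.15]
 [ 0.58 -0.37  0.59  0.16]
 [ 0.6  -0.36  0.4   0.16]
 [ 0.6  -0.36  0.33  0.17]]
side 0 2196
[[ 0.48  0.01  0.51  0.22]
 [ 0.06 -0.13  0.48  0.23]
 [ 0.04 -0.04  0.45  0.23]
 [ 0.5   0.01  0.53  0.24]
 [ 0.06 -0.05  0.36  0.24]]
side 1 3838
[[ 0.58 -0.37  0.34  0.21]
 [ 0.58 -0.37  0.41  0.22]
 [ 0.58 -0.37  0.53  0.23]
 [ 0.58 -0.38  0.49  0.23]
 [ 0.59 -0.39  0.38  0.24]]
side 2 31276
[[ 0.58 -0.37  0.42  0.14]
 [ 0.58 -0.37  0.46  0.14]
 [ 0.58 -0.38  0.44  0.14]
 [ 0.59 -0.38  0.44  0.14]
 [ 0.6  -0.41  0.5   0.14]]
[ 0.513 -0.299  0.274]
[ 0.504 -0.304  0.286]
[ 0.468 -0.293  0.093]
[ 0.625 -0.342  0.421]
[ 0.617 -0.343 -0.304]
0
t 0.1 q [ 1.33  0.69 -0.19  1.57  0.16  0.9  -0.22] open 1.0 F [-0.6  0.2  0.3] Mz 0.028
sp
[... 176 characters left out ...]
.19  1.57  0.16  0.9  -0.22] open 1.0 F [-0.6  0.2  0.3] Mz 0.028
spin -0.036 tilt err [0.612 0.415 1.471] err mm [-283.6  264.1  172.6]
shift units [ 5.29 14.73  3.25] turn units [-0.67  0.22  1.41] rows turn 11.1
90
t 0.1 q [ 1.33  0.69 -0.19  1.57  0.16  0.9  -0.22] open 1.0 F [-0.6  0.2  0.3] Mz 0.028
spin -0.036 tilt err [ 0.42  -0.618 -1.542] err mm [-283.6  264.1  172.6]
shift units [ 5.29 14.73  3.25] turn units [-0.23 -0.67 -1.47] rows turn 11.5
180
t 0.1 q [ 1.33  0.69 -0.19  1.57  0.16  0.9  -0.22] open 1.0 F [-0.6  0.2  0.3] Mz 0.028
spin -0.036 tilt err [0.192 1.005 2.933] err mm [-283.6  264.1  172.6]
shift units [ 5.29 14.73  3.25] turn units [-0.43  0.87  2.8 ] rows turn 20.9
```

drive_tool(
  targets=[
    {"tx": 0.2, "ty": 0.3, "tz": 0.6, "wx": -0.056, "wy": 0.018, "wz": 0.118, "claw": 1},
    {"tx": 0.2, "ty": 0.6, "tz": 0.6, "wx": -0.056, "wy": 0.018, "wz": 0.118, "claw": 1},
    {"tx": 0.2, "ty": 0.6, "tz": 0.6, "wx": -0.056, "wy": 0.018, "wz": 0.118, "claw": 1},
    {"tx": 0.2, "ty": 0.6, "tz": 0.6, "wx": -0.056, "wy": 0.018, "wz": 0.118, "claw": 1},
    {"tx": 0.2, "ty": 0.6, "tz": 0.6, "wx": -0.056, "wy": 0.018, "wz": 0.118, "claw": 1},
    {"tx": 0.2, "ty": 0.6, "tz": 0.6, "wx": -0.056, "wy": 0.018, "wz": 0.118, "claw": 1},
    {"tx": 0.2, "ty": 0.6, "tz": 0.6, "wx": -0.056, "wy": 0.018, "wz": 0.118, "claw": 1},
    {"tx": 0.2, "ty": 0.6, "tz": 0.6, "wx": -0.056, "wy": 0.018, "wz": 0.118, "claw": 1},
  ],
)

```text
clock: 0.9
tool_pos: [0.215, -0.4661, 0.3912]
eef_rot: [0.778, 0.582, -0.101, 0.212]
contact_force: [0.7, -0.9, 0.8]
opening: 1.002
finger_force: 0.0
```

```bash
python3 -c "
from plan import *
delta(0,-np.pi/2,.11)"
```

```text
t 0.9 q [ 1.18  0.21 -0.32  2.08  0.6   0.52  0.12] open 1.0 F [ 0.7 -0.9  0.8] Mz 0.087
spin -1.084 tilt err [0.192 0.139 0.479] err mm [-181.9  252.9   -4.6]
shift units [ 3.67 10.21 -1.59] turn units [-0.22  0.08  0.45] rows turn 3.6
```

drive_tool(
  targets=[
    {"tx": 0.23, "ty": 0.6, "tz": 0, "wx": -0.056, "wy": 0.02, "wz": 0.112, "claw": 1},
    {"tx": 0.23, "ty": 0.6, "tz": 0, "wx": -0.056, "wy": 0.02, "wz": 0.112, "claw": 1},
    {"tx": 0.23, "ty": 0.6, "tz": 0, "wx": -0.056, "wy": 0.02, "wz": 0.112, "claw": 1},
    {"tx": 0.23, "ty": 0.6, "tz": 0, "wx": -0.056, "wy": 0.02, "wz": 0.112, "claw": 1},
    {"tx": 0.23, "ty": 0.6, "tz": 0, "claw": 1},
    {"tx": 0.23, "ty": 0.6, "tz": 0, "claw": 1},
    {"tx": 0.23, "ty": 0.6, "tz": 0, "claw": 1},
    {"tx": 0.23, "ty": 0.6, "tz": 0, "claw": 1},
  ],
)

```text
validation failed for argument at $.ta...
```

```bash
python3 -c "
from plan import *
delta(0,-np.pi/2,.11)"
```

```text
t 0.9 q [ 1.18  0.21 -0.32  2.08  0.6   0.52  0.12] open 1.0 F [ 0.7 -0.9  0.8] Mz 0.087
spin -1.084 tilt err [0.192 0.139 0.479] err mm [-181.9  252.9   -4.6]
shift units [ 3.67 10.21 -1.59] turn units [-0.22  0.08  0.45] rows turn 3.6
```

drive_tool(
  targets=[
    {"tx": 0.23, "ty": 0.6, "tz": 0, "wx": -0.056, "wy": 0.02, "wz": 0.112, "claw": 1},
    {"tx": 0.23, "ty": 0.6, "tz": 0, "wx": -0.056, "wy": 0.02, "wz": 0.112, "claw": 1},
    {"tx": 0.23, "ty": 0.6, "tz": 0, "wx": -0.056, "wy": 0.02, "wz": 0.112, "claw": 1},
    {"tx": 0.23, "ty": 0.6, "tz": 0, "wx": -0.056, "wy": 0.02, "wz": 0.112, "claw": 1},
    {"tx": 0.23, "ty": 0.6, "tz": 0, "wx": 0, "wy": 0, "wz": 0, "claw": 1},
    {"tx": 0.23, "ty": 0.6, "tz": 0, "wx": 0, "wy": 0, "wz": 0, "claw": 1},
    {"tx": 0.23, "ty": 0.6, "tz": 0, "wx": 0, "wy": 0, "wz": 0, "claw": 1},
    {"tx": 0.23, "ty": 0.6, "tz": 0, "wx": 0, "wy": 0, "wz": 0, "claw": 1},
  ],
)

```text
clock: 1.7
tool_pos: [0.2675, -0.3283, 0.391]
eef_rot: [0.604, 0.728, -0.147, 0.289]
contact_force: [1.0, -0.5, 0.2]
opening: 1.0
finger_force: 0.0
```

```bash
python3 -c "
from plan import *
delta(0,-np.pi/2,.11)"
```

```text
t 1.7 q [ 0.82  0.05 -0.36  2.41  1.26  0.44 -0.46] open 1.0 F [ 1.  -0.5  0.2] Mz 0.041
spin -1.53 tilt err [0.021 0.005 0.041] err mm [-94.5 152.4 -68. ]
shift units [ 1.92  5.61 -1.58] turn units [-0.01  0.    0.04] rows turn 0.3
```

drive_tool(
  targets=[
    {"tx": 0.4, "ty": 0.7, "tz": 0, "wx": 0, "wy": 0, "wz": 0.02, "claw": 0.6},
    {"tx": 0.4, "ty": 0.7, "tz": 0, "wx": 0, "wy": 0, "wz": 0.02, "claw": 0.5},
    {"tx": 0.3, "ty": 0.7, "tz": 0, "wx": 0, "wy": 0, "wz": 0, "claw": 0.4},
    {"tx": 0.2, "ty": 0.7, "tz": 0, "wx": 0, "wy": 0, "wz": 0, "claw": 0.3},
    {"tx": 0.2, "ty": 0.7, "tz": -0.2, "wx": 0, "wy": 0, "wz": 0, "claw": 0.3},
    {"tx": 0.2, "ty": 0.7, "tz": -0.2, "wx": 0, "wy": 0, "wz": 0, "claw": 0.3},
    {"tx": 0.1, "ty": 0.7, "tz": -0.4, "wx": 0, "wy": 0, "wz": 0, "claw": 0.3},
    {"tx": 0.1, "ty": 0.7, "tz": -0.6, "wx": 0, "wy": 0, "wz": 0, "claw": 0.3},
  ],
)

```text
clock: 2.5
tool_pos: [0.325, -0.1604, 0.3494]
eef_rot: [0.589, 0.74, -0.14, 0.293]
contact_force: [1.0, -0.5, -0.9]
opening: 0.651
finger_force: 0.0
```

```bash
python3 -c "
from plan import *
delta(0,-np.pi/2,.06)"
```

```text
t 2.5 q [ 0.36  0.17 -0.73  2.5   1.16  0.86 -1.09] open 0.65 F [ 1.  -0.5 -0.9] Mz 0.045
spin -1.561 tilt err [-0.006  0.01   0.01 ] err mm [   0.5    3.9 -114.4]
shift units [ 0.45 -0.92 -1.51] turn units [-0.01  0.01  0.  ] rows turn 0.1
```

drive_tool(
  targets=[
    {"tx": 0, "ty": -0.1, "tz": 0, "wx": -0.027, "wy": 0.056, "wz": 0.078, "claw": 0.3},
    {"tx": 0, "ty": 0, "tz": 0, "wx": -0.027, "wy": 0.056, "wz": 0.078, "claw": 0.3},
    {"tx": 0, "ty": 0, "tz": 0, "wx": -0.027, "wy": 0.056, "wz": 0.078, "claw": 0.3},
    {"tx": 0, "ty": 0, "tz": 0, "wx": 0, "wy": 0, "wz": 0, "claw": 0.3},
    {"tx": 0, "ty": 0, "tz": 0, "wx": 0, "wy": 0, "wz": 0, "claw": 0.3},
    {"tx": 0, "ty": 0, "tz": 0, "wx": 0, "wy": 0, "wz": 0, "claw": 0.3},
    {"tx": 0, "ty": 0, "tz": 0, "wx": 0, "wy": 0, "wz": 0, "claw": 0.3},
    {"tx": 0, "ty": 0, "tz": 0, "wx": 0, "wy": 0, "wz": 0, "claw": 0.3},
  ],
)

```text
clock: 3.3
tool_pos: [0.3246, -0.1642, 0.3492]
eef_rot: [0.467, 0.823, -0.186, 0.266]
contact_force: [-0.1, 0.4, 0.6]
opening: 0.652
finger_force: 0.0
```

```bash
python3 -c "
from plan import *
delta(0,-np.pi/2,.06)
d=snap('wrist');cv2.imwrite('pics/w1.png',d['image'])"
```

```text
t 3.3 q [ 0.38  0.18 -0.74  2.5   1.17  0.86 -0.76] open 0.65 F [-0.1  0.4  0.6] Mz 0.059
spin -1.875 tilt err [-0.002  0.009 -0.305] err mm [  -1.     6.7 -112.2]
shift units [ 0.46 -0.79 -1.5 ] turn units [ 0.07 -0.16 -0.23] rows turn 2.1
```

View pics/w1.png

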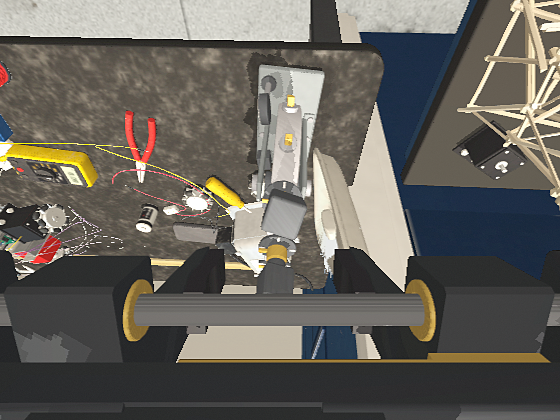

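Tightening lowers q7, so I wind the tool back to leave room for both quarter turns in one grasp.

drive_tool(
  targets=[
    {"tx": 0, "ty": 0, "tz": 0, "wx": -0.036, "wy": 0.076, "wz": 0.106, "claw": 0.3},
    {"tx": 0, "ty": 0, "tz": 0, "wx": -0.036, "wy": 0.076, "wz": 0.106, "claw": 0.3},
    {"tx": 0, "ty": 0, "tz": 0, "wx": -0.036, "wy": 0.076, "wz": 0.106, "claw": 0.3},
    {"tx": 0, "ty": 0, "tz": 0, "wx": -0.036, "wy": 0.076, "wz": 0.106, "claw": 0.3},
    {"tx": 0, "ty": 0, "tz": 0, "wx": -0.036, "wy": 0.076, "wz": 0.106, "claw": 0.3},
    {"tx": 0, "ty": 0, "tz": 0, "wx": -0.036, "wy": 0.076, "wz": 0.106, "claw": 0.3},
    {"tx": 0, "ty": 0, "tz": 0, "wx": -0.036, "wy": 0.076, "wz": 0.106, "claw": 0.3},
    {"tx": 0, "ty": 0, "tz": 0, "wx": -0.036, "wy": 0.076, "wz": 0.106, "claw": 0.3},
  ],
)

```text
clock: 4.15
tool_pos: [0.3246, -0.1641, 0.3491]
eef_rot: [-0.049, 0.944, -0.304, 0.12]
contact_force: [-0.2, 0.0, 0.4]
opening: 0.65
finger_force: 0.0
```

drive_tool(
  targets=[
    {"tx": 0, "ty": 0, "tz": 0, "wx": -0.036, "wy": 0.076, "wz": 0.106, "claw": 0.3},
    {"tx": 0, "ty": 0, "tz": 0, "wx": -0.036, "wy": 0.076, "wz": 0.106, "claw": 0.3},
    {"tx": 0, "ty": 0, "tz": 0, "wx": -0.036, "wy": 0.076, "wz": 0.106, "claw": 0.3},
    {"tx": 0, "ty": 0, "tz": 0, "wx": -0.036, "wy": 0.076, "wz": 0.106, "claw": 0.3},
    {"tx": 0, "ty": 0, "tz": 0, "wx": -0.036, "wy": 0.076, "wz": 0.106, "claw": 0.3},
    {"tx": 0, "ty": 0, "tz": 0, "wx": -0.036, "wy": 0.076, "wz": 0.106, "claw": 0.3},
    {"tx": 0, "ty": 0, "tz": 0, "wx": -0.036, "wy": 0.076, "wz": 0.106, "claw": 0.3},
    {"tx": 0, "ty": 0, "tz": 0, "wx": -0.036, "wy": 0.076, "wz": 0.106, "claw": 0.3},
  ],
)

```text
clock: 4.95
tool_pos: [0.3246, -0.1642, 0.3491]
eef_rot: [-0.547, 0.769, -0.326, -0.063]
contact_force: [-0.2, 0.3, -0.1]
opening: 0.647
finger_force: 0.0
```

drive_tool(
  targets=[
    {"tx": 0, "ty": 0, "tz": 0, "wx": -0.036, "wy": 0.076, "wz": 0.106, "claw": 0.3},
    {"tx": 0, "ty": 0, "tz": 0, "wx": -0.036, "wy": 0.076, "wz": 0.106, "claw": 0.3},
    {"tx": 0, "ty": 0, "tz": 0, "wx": -0.036, "wy": 0.076, "wz": 0.106, "claw": 0.3},
    {"tx": 0, "ty": 0, "tz": 0, "wx": -0.036, "wy": 0.076, "wz": 0.106, "claw": 0.3},
    {"tx": 0.15, "ty": -0.25, "tz": -0.4, "wx": 0, "wy": 0, "wz": 0, "claw": 0.3},
    {"tx": 0.15, "ty": -0.25, "tz": -0.4, "wx": 0, "wy": 0, "wz": 0, "claw": 0.3},
    {"tx": 0.1, "ty": -0.2, "tz": -0.3, "wx": 0, "wy": 0, "wz": 0, "claw": 0.3},
    {"tx": 0, "ty": 0, "tz": 0, "wx": 0, "wy": 0, "wz": 0, "claw": 0.3},
  ],
)

```text
clock: 5.75
tool_pos: [0.3362, -0.1856, 0.3151]
eef_rot: [0.739, -0.586, 0.297, 0.15]
contact_force: [-0.1, -0.2, 0.0]
opening: 0.646
finger_force: 0.0
```

```bash
python3 -c "
from plan import *
delta(0,np.pi/2,.0)"
```

```text
t 5.75 q [ 0.49  0.33 -0.9   2.55  1.34  0.97  1.85] open 0.65 F [-0.1 -0.2  0. ] Mz 0.063
spin 1.573 tilt err [-0.003  0.009  0.002] err mm [ -0.1   4.3 -70.4]
shift units [ 0.6  -1.2  -1.93] turn units [0.01 0.   0.  ] rows turn 0.1
```

drive_tool(
  targets=[
    {"tx": 0.1, "ty": -0.2, "tz": -0.3, "wx": 0, "wy": 0, "wz": 0, "claw": 0.3},
    {"tx": 0.1, "ty": -0.2, "tz": -0.3, "wx": 0, "wy": 0, "wz": 0, "claw": 0.3},
    {"tx": 0.1, "ty": -0.2, "tz": -0.3, "wx": 0, "wy": 0, "wz": 0, "claw": 0.3},
    {"tx": 0, "ty": 0, "tz": 0, "wx": 0, "wy": 0, "wz": 0, "claw": 0.3},
    {"tx": 0, "ty": 0, "tz": 0, "wx": 0, "wy": 0, "wz": 0, "claw": 0.3},
    {"tx": 0, "ty": 0, "tz": 0, "wx": 0, "wy": 0, "wz": 0, "claw": 0.3},
    {"tx": 0, "ty": 0, "tz": 0, "wx": 0, "wy": 0, "wz": 0, "claw": 0.3},
    {"tx": 0, "ty": 0, "tz": 0, "wx": 0, "wy": 0, "wz": 0, "claw": 0.3},
  ],
)

```text
clock: 6.55
tool_pos: [0.3479, -0.2032, 0.2915]
eef_rot: [0.738, -0.586, 0.298, 0.15]
contact_force: [-0.1, 0.9, 0.4]
opening: 0.65
finger_force: 0.0
```

```bash
python3 -c "
from plan import *
delta(0,np.pi/2,.0)"
```

```text
t 6.55 q [ 0.67  0.52 -1.19  2.56  1.39  1.2   1.75] open 0.65 F [-0.1  0.9  0.4] Mz 0.04
spin 1.573 tilt err [-0.002  0.011  0.002] err mm [  3.3   5.5 -39. ]
shift units [ 0.21 -0.62 -1.14] turn units [0.01 0.   0.  ] rows turn 0.1
```

drive_tool(
  targets=[
    {"tx": 0.0, "ty": -0.1, "tz": -0.2, "wx": 0, "wy": 0, "wz": 0, "claw": 0.3},
    {"tx": 0.0, "ty": -0.1, "tz": -0.2, "wx": 0, "wy": 0, "wz": 0, "claw": 0.3},
    {"tx": 0.05, "ty": -0.1, "tz": -0.2, "wx": 0, "wy": 0, "wz": 0, "claw": 0.3},
    {"tx": 0, "ty": 0, "tz": 0, "wx": 0, "wy": 0, "wz": 0, "claw": 0.3},
    {"tx": 0, "ty": 0, "tz": 0, "wx": 0, "wy": 0, "wz": 0, "claw": 0.3},
    {"tx": 0, "ty": 0, "tz": 0, "wx": 0, "wy": 0, "wz": 0, "claw": 0.3},
    {"tx": 0, "ty": 0, "tz": 0, "wx": 0, "wy": 0, "wz": 0, "claw": 0.3},
    {"tx": 0, "ty": 0, "tz": 0, "wx": 0, "wy": 0, "wz": 0, "claw": 0.3},
  ],
)

```text
clock: 7.35
tool_pos: [0.354, -0.2128, 0.2765]
eef_rot: [0.738, -0.587, 0.296, 0.151]
contact_force: [-0.1, 0.6, 0.1]
opening: 0.65
finger_force: 0.0
```

```bash
python3 -c "
from plan import *
delta(0,np.pi/2,.0)"
```

```text
t 7.35 q [ 0.77  0.71 -1.45  2.56  1.36  1.45  1.71] open 0.65 F [-0.1  0.6  0.1] Mz 0.06
spin 1.573 tilt err [-0.006  0.008  0.002] err mm [  4.6   4.7 -20.2]
shift units [ 0.01 -0.3  -0.64] turn units [ 0.01 -0.    0.01] rows turn 0.1
```

drive_tool(
  targets=[
    {"tx": 0.0, "ty": 0, "tz": 0, "wx": 0.03, "wy": 0.014, "wz": 0, "claw": 0.3},
    {"tx": 0.0, "ty": 0, "tz": 0, "wx": 0.03, "wy": 0.014, "wz": 0, "claw": 0.3},
    {"tx": -0.05, "ty": -0.02, "tz": -0.13, "wx": 0, "wy": 0, "wz": 0, "claw": 0.3},
    {"tx": -0.05, "ty": -0.02, "tz": -0.13, "wx": 0, "wy": 0, "wz": 0, "claw": 0.3},
    {"tx": 0, "ty": 0, "tz": 0, "wx": 0, "wy": 0, "wz": 0, "claw": 0.3},
    {"tx": 0, "ty": 0, "tz": 0, "wx": 0, "wy": 0, "wz": 0, "claw": 0.3},
    {"tx": 0, "ty": 0, "tz": 0, "wx": 0, "wy": 0, "wz": 0, "claw": 0.3},
    {"tx": 0, "ty": 0, "tz": 0, "wx": 0, "wy": 0, "wz": 0, "claw": 0.3},
  ],
)

```text
clock: 8.15
tool_pos: [0.351, -0.2138, 0.2681]
eef_rot: [0.747, -0.594, 0.266, 0.136]
contact_force: [-0.2, 0.5, -1.1]
opening: 0.651
finger_force: 0.0
```

```bash
python3 -c "
from plan import *
delta(0,np.pi/2,.014)"
```

```text
t 8.15 q [ 0.85  0.69 -1.44  2.53  1.37  1.36  1.8 ] open 0.65 F [-0.2  0.5 -1.1] Mz 0.021
spin 1.572 tilt err [-0.02  -0.061  0.002] err mm [  0.4  -0.  -13.9]
shift units [-0.01 -0.    0.  ] turn units [-0.05 -0.03  0.01] rows turn 0.4
```

drive_tool(
  targets=[
    {"tx": 0, "ty": 0, "tz": 0, "wx": 0, "wy": 0, "wz": 0, "claw": -0.3},
    {"tx": 0, "ty": 0, "tz": 0, "wx": 0, "wy": 0, "wz": 0, "claw": -0.6},
    {"tx": 0, "ty": 0, "tz": 0, "wx": 0, "wy": 0, "wz": 0, "claw": -0.6},
    {"tx": 0, "ty": 0, "tz": 0, "wx": 0, "wy": 0, "wz": 0, "claw": -0.6},
    {"tx": 0, "ty": 0, "tz": 0, "wx": 0, "wy": 0, "wz": 0, "claw": -0.6},
    {"tx": 0, "ty": 0, "tz": 0, "wx": 0, "wy": 0, "wz": 0, "claw": -0.6},
    {"tx": 0, "ty": 0, "tz": 0, "wx": 0, "wy": 0, "wz": 0, "claw": -0.6},
    {"tx": 0, "ty": 0, "tz": 0, "wx": 0, "wy": 0, "wz": 0, "claw": -0.6},
  ],
  force=25,
)

```text
clock: 8.95
tool_pos: [0.3513, -0.2138, 0.2683]
eef_rot: [0.747, -0.594, 0.266, 0.135]
contact_force: [3.0, 0.5, -0.5]
opening: 0.338
finger_force: 24.8
```

```bash
python3 -c "
from plan import *
delta(0,np.pi/2,.014)
s=r.get_state();A=R.from_quat(s['eef_rot']).as_matrix();print(A[:,2],s['moment'],A.T@s['moment'],s['finger_force'])"
```

```text
t 8.95 q [ 0.85  0.69 -1.44  2.53  1.37  1.36  1.8 ] open 0.34 F [ 3.   0.5 -0.5] Mz 0.079
spin 1.573 tilt err [-0.02  -0.061  0.002] err mm [  0.7   0.1 -13.9]
shift units [-0.02 -0.   -0.  ] turn units [-0.05 -0.03  0.01] rows turn 0.4
[ 0.23679604 -0.51798508 -0.82196051] [ 0.64714501 -0.29093736  0.32587033] [ 0.51832006 -0.58281602  0.03609005] 24.76945985108614
```

```bash
cat > m.py <<'E'
from plan import *
import sys
i=int(sys.argv[1]);s0=float(sys.argv[2]) if len(sys.argv)>2 else np.pi/2
M=[]
for k in range(6):
    snap('side' if k%2 else 'scene');s=r.get_state();M.append(R.from_quat(s['eef_rot']).inv().apply(s['moment']))
M=np.array(M);rel=target(i,s0,0)
print('t',round(s['clock'],2),'turn',round(float((rel[1].inv()*R.from_quat(s['eef_rot'])).as_rotvec()[2]),3),'M tool',M.mean(0).round(3),'sd',M[:,2].std().round(3),'q',s['q'].round(2),'err',(rel[1].inv().apply(s['tool_pos']-rel[0])*1e3).round(1),'F',s['contact_force'].round(1),'open',round(s['opening'],3))
E
python3 m.py 0
```

```text
t 9.25 turn 0.002 M tool [ 0.65  -0.547  0.035] sd 0.028 q [ 0.85  0.69 -1.44  2.53  1.37  1.36  1.8 ] err [  0.1  -0.7 -13.9] F [3.3 0.5 1. ] open 0.338
```

drive_tool(
  targets=[
    {"tx": 0, "ty": 0, "tz": 0, "wx": 0.006, "wy": -0.013, "wz": -0.0205, "claw": -0.6},
    {"tx": 0, "ty": 0, "tz": 0, "wx": 0.006, "wy": -0.013, "wz": -0.0205, "claw": -0.6},
    {"tx": 0, "ty": 0, "tz": 0, "wx": 0.006, "wy": -0.013, "wz": -0.0205, "claw": -0.6},
    {"tx": 0, "ty": 0, "tz": 0, "wx": 0.006, "wy": -0.013, "wz": -0.0205, "claw": -0.6},
    {"tx": 0, "ty": 0, "tz": 0, "wx": 0.006, "wy": -0.013, "wz": -0.0205, "claw": -0.6},
    {"tx": 0, "ty": 0, "tz": 0, "wx": 0.006, "wy": -0.013, "wz": -0.0205, "claw": -0.6},
    {"tx": 0, "ty": 0, "tz": 0, "wx": 0.006, "wy": -0.013, "wz": -0.0205, "claw": -0.6},
    {"tx": 0, "ty": 0, "tz": 0, "wx": 0, "wy": 0, "wz": 0, "claw": -0.6},
  ],
)

```text
clock: 10.05
tool_pos: [0.3516, -0.2137, 0.2683]
eef_rot: [0.689, -0.66, 0.277, 0.109]
contact_force: [6.0, 0.0, -1.6]
opening: 0.338
finger_force: 25.0
```

```bash
python3 m.py 0
```

```text
t 10.35 turn 0.187 M tool [ 1.219 -0.733  0.053] sd 0.018 q [ 0.84  0.69 -1.44  2.53  1.37  1.35  1.62] err [  0.1  -1.  -13.9] F [ 5.5 -0.6 -0.6] open 0.34
```

```bash
sed -i "s/^print('t'/print('tau7',s['joint_torque'].round(3));print('t'/; s/range(6)/range(2)/" m.py; python3 m.py 0
```

```text
tau7 [ 1.3510e+00 -3.1702e+01 -5.3070e+00 -5.0760e+00 -9.7600e-01  2.3470e+00
  9.0000e-03]
t 10.45 turn 0.187 M tool [ 1.241 -0.737  0.024] sd 0.001 q [ 0.84  0.69 -1.44  2.53  1.37  1.35  1.62] err [  0.1  -1.  -13.9] F [ 5.4  0.3 -0.3] open 0.342
```

drive_tool(
  targets=[
    {"tx": 0, "ty": 0, "tz": 0, "wx": 0.006, "wy": -0.013, "wz": -0.0205, "claw": -0.6},
    {"tx": 0, "ty": 0, "tz": 0, "wx": 0.006, "wy": -0.013, "wz": -0.0205, "claw": -0.6},
    {"tx": 0, "ty": 0, "tz": 0, "wx": 0.006, "wy": -0.013, "wz": -0.0205, "claw": -0.6},
    {"tx": 0, "ty": 0, "tz": 0, "wx": 0.006, "wy": -0.013, "wz": -0.0205, "claw": -0.6},
    {"tx": 0, "ty": 0, "tz": 0, "wx": 0, "wy": 0, "wz": 0, "claw": -0.6},
    {"tx": 0, "ty": 0, "tz": 0, "wx": 0, "wy": 0, "wz": 0, "claw": -0.6},
    {"tx": 0, "ty": 0, "tz": 0, "wx": 0, "wy": 0, "wz": 0, "claw": -0.6},
    {"tx": 0, "ty": 0, "tz": 0, "wx": 0, "wy": 0, "wz": 0, "claw": -0.6},
  ],
)

```text
clock: 11.25
tool_pos: [0.3517, -0.2136, 0.2684]
eef_rot: [-0.654, 0.695, -0.283, -0.094]
contact_force: [6.0, -0.2, -1.8]
opening: 0.341
finger_force: 25.0
```

```bash
python3 m.py 0
```

```text
tau7 [  1.421 -31.71   -5.237  -5.     -1.19    2.325  -0.046]
t 11.35 turn 0.292 M tool [ 1.339 -0.859 -0.016] sd 0.011 q [ 0.84  0.69 -1.43  2.53  1.37  1.35  1.51] err [  0.1  -1.2 -13.9] F [ 5.7 -0.2 -1. ] open 0.339
```

drive_tool(
  targets=[
    {"tx": 0, "ty": 0, "tz": 0, "wx": 0.006, "wy": -0.013, "wz": -0.0205, "claw": -0.6},
    {"tx": 0, "ty": 0, "tz": 0, "wx": 0.006, "wy": -0.013, "wz": -0.0205, "claw": -0.6},
    {"tx": 0, "ty": 0, "tz": 0, "wx": 0.006, "wy": -0.013, "wz": -0.0205, "claw": -0.6},
    {"tx": 0, "ty": 0, "tz": 0, "wx": 0.006, "wy": -0.013, "wz": -0.0205, "claw": -0.6},
    {"tx": 0, "ty": 0, "tz": 0, "wx": 0, "wy": 0, "wz": 0, "claw": -0.6},
    {"tx": 0, "ty": 0, "tz": 0, "wx": 0, "wy": 0, "wz": 0, "claw": -0.6},
    {"tx": 0, "ty": 0, "tz": 0, "wx": 0, "wy": 0, "wz": 0, "claw": -0.6},
    {"tx": 0, "ty": 0, "tz": 0, "wx": 0, "wy": 0, "wz": 0, "claw": -0.6},
  ],
)

```text
clock: 12.15
tool_pos: [0.3519, -0.2137, 0.2685]
eef_rot: [-0.617, 0.728, -0.287, -0.079]
contact_force: [6.6, -1.2, -1.7]
opening: 0.338
finger_force: 25.1
```

```bash
python3 m.py 0
```

```text
tau7 [  1.435 -31.654  -5.194  -4.888  -1.383   2.262  -0.05 ]
t 12.25 turn 0.396 M tool [ 1.416 -1.005 -0.024] sd 0.002 q [ 0.84  0.68 -1.43  2.53  1.37  1.35  1.41] err [  0.2  -1.4 -13.9] F [ 6.9 -0.6 -1.4] open 0.342
```

drive_tool(
  targets=[
    {"tx": 0, "ty": 0, "tz": 0, "wx": 0.006, "wy": -0.013, "wz": -0.0205, "claw": -0.6},
    {"tx": 0, "ty": 0, "tz": 0, "wx": 0.006, "wy": -0.013, "wz": -0.0205, "claw": -0.6},
    {"tx": 0, "ty": 0, "tz": 0, "wx": 0.006, "wy": -0.013, "wz": -0.0205, "claw": -0.6},
    {"tx": 0, "ty": 0, "tz": 0, "wx": 0.006, "wy": -0.013, "wz": -0.0205, "claw": -0.6},
    {"tx": 0, "ty": 0, "tz": 0, "wx": 0, "wy": 0, "wz": 0, "claw": -0.6},
    {"tx": 0, "ty": 0, "tz": 0, "wx": 0, "wy": 0, "wz": 0, "claw": -0.6},
    {"tx": 0, "ty": 0, "tz": 0, "wx": 0, "wy": 0, "wz": 0, "claw": -0.6},
    {"tx": 0, "ty": 0, "tz": 0, "wx": 0, "wy": 0, "wz": 0, "claw": -0.6},
  ],
)

```text
clock: 13.05
tool_pos: [0.3521, -0.2137, 0.2685]
eef_rot: [-0.578, 0.76, -0.291, -0.064]
contact_force: [6.4, -0.5, -0.6]
opening: 0.339
finger_force: 25.2
```

```bash
python3 m.py 0
```

```text
tau7 [  1.428 -31.559  -5.167  -4.78   -1.562   2.17   -0.05 ]
t 13.15 turn 0.501 M tool [ 1.491 -1.115 -0.007] sd 0.032 q [ 0.84  0.68 -1.42  2.53  1.38  1.34  1.3 ] err [  0.3  -1.5 -13.9] F [ 7.3 -0.9 -1.3] open 0.339
```

drive_tool(
  targets=[
    {"tx": 0, "ty": 0, "tz": 0, "wx": 0.006, "wy": -0.013, "wz": -0.0205, "claw": -0.6},
    {"tx": 0, "ty": 0, "tz": 0, "wx": 0.006, "wy": -0.013, "wz": -0.0205, "claw": -0.6},
    {"tx": 0, "ty": 0, "tz": 0, "wx": 0.006, "wy": -0.013, "wz": -0.0205, "claw": -0.6},
    {"tx": 0, "ty": 0, "tz": 0, "wx": 0.006, "wy": -0.013, "wz": -0.0205, "claw": -0.6},
    {"tx": 0, "ty": 0, "tz": 0, "wx": 0, "wy": 0, "wz": 0, "claw": -0.6},
    {"tx": 0, "ty": 0, "tz": 0, "wx": 0, "wy": 0, "wz": 0, "claw": -0.6},
    {"tx": 0, "ty": 0, "tz": 0, "wx": 0, "wy": 0, "wz": 0, "claw": -0.6},
    {"tx": 0, "ty": 0, "tz": 0, "wx": 0, "wy": 0, "wz": 0, "claw": -0.6},
  ],
)

```text
clock: 13.95
tool_pos: [0.3522, -0.2138, 0.2686]
eef_rot: [-0.538, 0.789, -0.295, -0.048]
contact_force: [7.0, -1.7, -1.6]
opening: 0.34
finger_force: 25.3
```

```bash
python3 m.py 0
```

```text
tau7 [  1.414 -31.433  -5.15   -4.678  -1.724   2.056  -0.049]
t 14.05 turn 0.606 M tool [ 1.493 -1.227  0.012] sd 0.006 q [ 0.84  0.68 -1.42  2.53  1.38  1.34  1.2 ] err [  0.4  -1.6 -13.9] F [ 7.  -0.9 -1.1] open 0.34
```

```bash
python3 - <<'E'
from h import *
o=[]
for n in('scene','side'):
    a=cv2.imread('pics/%s.png'%n);b=np.load('/tmp/%s.npz'%n)['image']
    y,x=(205,325) if n=='scene' else (165,180)
    o.append(np.hstack([cv2.resize(i[y:y+50,x:x+60],(390,300),interpolation=cv2.INTER_CUBIC) for i in(a,b)]))
cv2.imwrite('pics/c2.png',np.vstack(o))
E
```

```text
(no output)
```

View pics/c2.png

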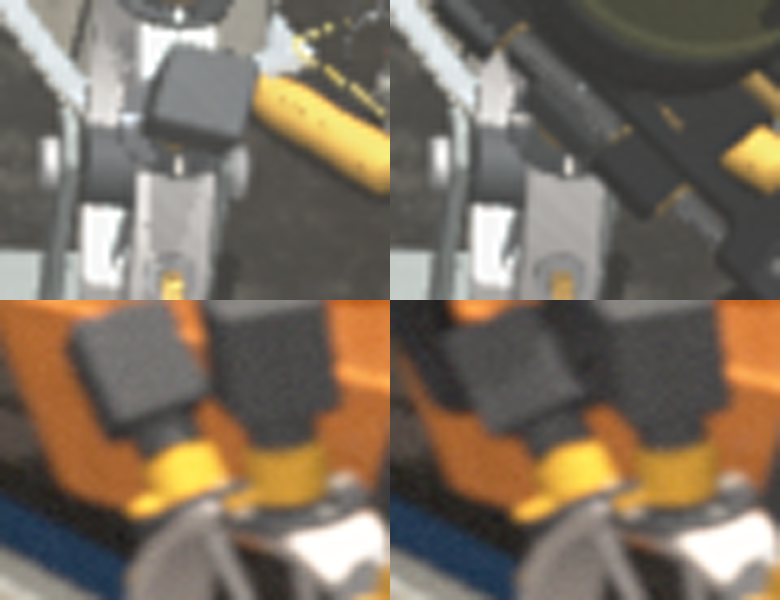

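The enlarged view shows the left collar's tab pointing toward the robot at about (140,507), in a direction where this view barely shows its turn. The steps show a constant q7 torque from about 0.25 rad on, so the nipple is engaged. I keep turning.

drive_tool(
  targets=[
    {"tx": 0, "ty": 0, "tz": 0, "wx": 0.024, "wy": -0.052, "wz": -0.082, "claw": -0.6},
    {"tx": 0, "ty": 0, "tz": 0, "wx": 0.024, "wy": -0.052, "wz": -0.082, "claw": -0.6},
    {"tx": 0, "ty": 0, "tz": 0, "wx": 0.024, "wy": -0.052, "wz": -0.082, "claw": -0.6},
    {"tx": 0, "ty": 0, "tz": 0, "wx": 0.024, "wy": -0.052, "wz": -0.082, "claw": -0.6},
    {"tx": 0, "ty": 0, "tz": 0, "wx": 0.024, "wy": -0.052, "wz": -0.082, "claw": -0.6},
    {"tx": 0, "ty": 0, "tz": 0, "wx": 0.024, "wy": -0.052, "wz": -0.082, "claw": -0.6},
    {"tx": 0, "ty": 0, "tz": 0, "wx": 0.024, "wy": -0.052, "wz": -0.082, "claw": -0.6},
    {"tx": 0, "ty": 0, "tz": 0, "wx": 0.024, "wy": -0.052, "wz": -0.082, "claw": -0.6},
  ],
)

```text
clock: 14.85
tool_pos: [0.3517, -0.2143, 0.2689]
eef_rot: [-0.169, 0.939, -0.289, 0.078]
contact_force: [5.9, -0.3, 2.1]
opening: 0.341
finger_force: 25.2
```

```bash
python3 -c "
from plan import *
delta(0,np.pi,.014);print(r.get_state()['joint_torque'].round(3))
print(R.from_quat(r.get_state()['eef_rot']).as_matrix()[:,2].round(3))";python3 m.py 0
```

```text
t 14.85 q [ 0.84  0.66 -1.39  2.54  1.39  1.31  0.35] open 0.34 F [ 5.9 -0.3  2.1] Mz 0.029
spin 3.018 tilt err [-0.06   0.009 -0.123] err mm [  1.    0.9 -14. ]
shift units [-0.04  0.02 -0.02] turn units [-0.02 -0.09 -0.09] rows turn 0.9
[  1.264 -29.765  -5.068  -4.926  -1.191   1.435   1.005]
[ 0.244 -0.517 -0.82 ]
tau7 [  1.102 -29.757  -5.02   -4.711  -1.128   1.358  -0.493]
t 14.95 turn 1.446 M tool [ 0.441 -1.306  0.045] sd 0.009 q [ 0.84  0.66 -1.39  2.54  1.39  1.31  0.36] err [  0.9  -0.9 -14. ] F [ 5.8 -0.3  1.8] open 0.341
```

drive_tool(
  targets=[
    {"tx": 0, "ty": 0, "tz": 0, "wx": 0.024, "wy": -0.052, "wz": -0.082, "claw": -0.6},
    {"tx": 0, "ty": 0, "tz": 0, "wx": 0.024, "wy": -0.052, "wz": -0.082, "claw": -0.6},
    {"tx": 0, "ty": 0, "tz": 0, "wx": 0.024, "wy": -0.052, "wz": -0.082, "claw": -0.6},
    {"tx": 0, "ty": 0, "tz": 0, "wx": 0.024, "wy": -0.052, "wz": -0.082, "claw": -0.6},
    {"tx": 0, "ty": 0, "tz": 0, "wx": 0.024, "wy": -0.052, "wz": -0.082, "claw": -0.6},
    {"tx": 0, "ty": 0, "tz": 0, "wx": 0.024, "wy": -0.052, "wz": -0.082, "claw": -0.6},
    {"tx": 0, "ty": 0, "tz": 0, "wx": 0.024, "wy": -0.052, "wz": -0.082, "claw": -0.6},
    {"tx": 0, "ty": 0, "tz": 0, "wx": 0.024, "wy": -0.052, "wz": -0.082, "claw": -0.6},
  ],
)

```text
clock: 15.75
tool_pos: [0.3512, -0.2139, 0.2685]
eef_rot: [0.227, 0.926, -0.233, 0.19]
contact_force: [4.5, 0.8, 1.9]
opening: 0.338
finger_force: 24.7
```

drive_tool(
  targets=[
    {"tx": 0, "ty": 0, "tz": 0, "wx": 0.024, "wy": -0.052, "wz": -0.082, "claw": -0.6},
    {"tx": 0, "ty": 0, "tz": 0, "wx": 0.024, "wy": -0.052, "wz": -0.082, "claw": -0.6},
    {"tx": 0, "ty": 0, "tz": 0, "wx": 0.024, "wy": -0.052, "wz": -0.082, "claw": -0.6},
    {"tx": 0, "ty": 0, "tz": 0, "wx": 0.024, "wy": -0.052, "wz": -0.082, "claw": -0.6},
    {"tx": 0, "ty": 0, "tz": 0, "wx": 0.024, "wy": -0.052, "wz": -0.082, "claw": -0.6},
    {"tx": 0, "ty": 0, "tz": 0, "wx": 0.024, "wy": -0.052, "wz": -0.082, "claw": -0.6},
    {"tx": 0, "ty": 0, "tz": 0, "wx": 0.024, "wy": -0.052, "wz": -0.082, "claw": -0.6},
    {"tx": 0, "ty": 0, "tz": 0, "wx": 0, "wy": 0, "wz": 0, "claw": -0.6},
  ],
)

```text
clock: 16.55
tool_pos: [0.3517, -0.2134, 0.2685]
eef_rot: [0.543, 0.784, -0.151, 0.262]
contact_force: [4.5, 2.6, 2.5]
opening: 0.336
finger_force: 24.9
```

```bash
python3 m.py 0
```

```text
tau7 [  1.994 -29.639  -3.731  -4.173  -1.174   2.252  -0.048]
t 16.65 turn 3.01 M tool [-1.532  0.112  0.043] sd 0.015 q [ 0.81  0.64 -1.35  2.54  1.4   1.28 -1.22] err [ -0.   -1.3 -14.1] F [5.  1.9 2.8] open 0.341
```

drive_tool(
  targets=[
    {"tx": 0, "ty": 0, "tz": 0, "wx": 0.024, "wy": -0.052, "wz": -0.082, "claw": -0.6},
    {"tx": 0, "ty": 0, "tz": 0, "wx": 0.024, "wy": -0.052, "wz": -0.082, "claw": -0.6},
    {"tx": 0, "ty": 0, "tz": 0, "wx": 0.024, "wy": -0.052, "wz": -0.082, "claw": -0.6},
    {"tx": 0, "ty": 0, "tz": 0, "wx": 0, "wy": 0, "wz": 0, "claw": -0.6},
    {"tx": 0, "ty": 0, "tz": 0, "wx": 0, "wy": 0, "wz": 0, "claw": 0.3},
    {"tx": 0, "ty": 0, "tz": 0, "wx": 0, "wy": 0, "wz": 0, "claw": 0.3},
    {"tx": 0, "ty": 0, "tz": 0, "wx": 0, "wy": 0, "wz": 0, "claw": 0.3},
    {"tx": 0, "ty": 0, "tz": 0, "wx": 0, "wy": 0, "wz": 0, "claw": 0.3},
  ],
)

```text
clock: 17.45
tool_pos: [0.35, -0.2145, 0.2679]
eef_rot: [0.659, 0.689, -0.111, 0.281]
contact_force: [0.5, 0.7, -0.6]
opening: 0.649
finger_force: 0.0
```

```bash
python3 m.py 0
```

```text
tau7 [ 2.7000e-02 -3.0931e+01 -5.8090e+00 -6.6190e+00  8.4700e-01  1.9510e+00
 -5.0000e-03]
t 17.55 turn -2.955 M tool [0.127 0.483 0.03 ] sd 0.005 q [ 0.81  0.64 -1.34  2.54  1.4   1.28 -1.54] err [  0.2   0.3 -13.6] F [-0.1 -0.1  0.5] open 0.652
```

drive_tool(
  targets=[
    {"tx": -0.12, "ty": 0.25, "tz": 0.4, "wx": 0, "wy": 0, "wz": 0, "claw": 0.3},
    {"tx": -0.12, "ty": 0.25, "tz": 0.4, "wx": 0, "wy": 0, "wz": 0, "claw": 0.3},
    {"tx": -0.12, "ty": 0.25, "tz": 0.4, "wx": 0, "wy": 0, "wz": 0, "claw": 0.3},
    {"tx": -0.12, "ty": 0.25, "tz": 0.4, "wx": 0, "wy": 0, "wz": 0, "claw": 0.3},
    {"tx": -0.12, "ty": 0.25, "tz": 0.4, "wx": 0, "wy": 0, "wz": 0, "claw": 0.3},
    {"tx": -0.12, "ty": 0.25, "tz": 0.4, "wx": 0, "wy": 0, "wz": 0, "claw": 0.3},
    {"tx": -0.12, "ty": 0.25, "tz": 0.4, "wx": 0, "wy": 0, "wz": 0, "claw": 0.3},
    {"tx": 0, "ty": 0, "tz": 0, "wx": 0, "wy": 0, "wz": 0, "claw": 0.3},
  ],
)

```text
clock: 18.35
tool_pos: [0.326, -0.161, 0.3535]
eef_rot: [0.658, 0.689, -0.109, 0.283]
contact_force: [0.2, 0.3, -0.3]
opening: 0.647
finger_force: 0.0
```

```bash
python3 - <<'E'
from plan import *
delta(0,np.pi/2,0)
d={n:snap(n) for n in('wrist','side','scene')}
print(d['wrist']['cam_to_world'].round(3))
# project left nipple disc centre (r=.106) and collar into each
x=np.load('x.npy');o=[]
for n in d:
    D=d[n];ax=axes(x[2],x[3]).apply([0,0,1]);c=np.array([x[0],x[1],.15])+ax*.108
    p=np.linalg.inv(D['cam_to_world'])@np.r_[c,1];K=D['K']
    u=K[0,2]-K[0,0]*p[0]/p[2];v=K[1,2]+K[1,1]*p[1]/p[2];print(n,u,v,-p[2])
    h=25 if n!='wrist' else 45
    u=int(np.clip(u,h,559-h));v=int(np.clip(v,h,419-h))
    o.append(cv2.resize(D['image'][v-h:v+h,u-h:u+h],(260,260) if n!='wrist' else (520,520),interpolation=cv2.INTER_CUBIC))
cv2.imwrite('pics/c3.png',np.hstack([o[0],np.vstack(o[1:])]))
E
```

```text
t 18.35 q [ 0.9   0.32 -1.43  2.44  1.11  1.11 -1.25] open 0.65 F [ 0.2  0.3 -0.3] Mz -0.005
spin -1.383 tilt err [ 0.075 -0.024 -2.953] err mm [   1.8    7.1 -117. ]
shift units [ 0.94 -2.02 -3.21] turn units [ 0.71 -1.53 -2.26] rows turn 19.9
[[ 0.969  0.088 -0.231  0.294]
 [ 0.11   0.682  0.723 -0.033]
 [ 0.222 -0.726  0.651  0.431]
 [ 0.     0.     0.     1.   ]]
wrist 278.7680271295845 206.73910501667348 0.29220187332353764
side 208.90433209586092 196.45720240370812 0.7731822605444855
scene 352.3986053491159 224.5729969203221 0.8754211687435727
```

View pics/c3.png

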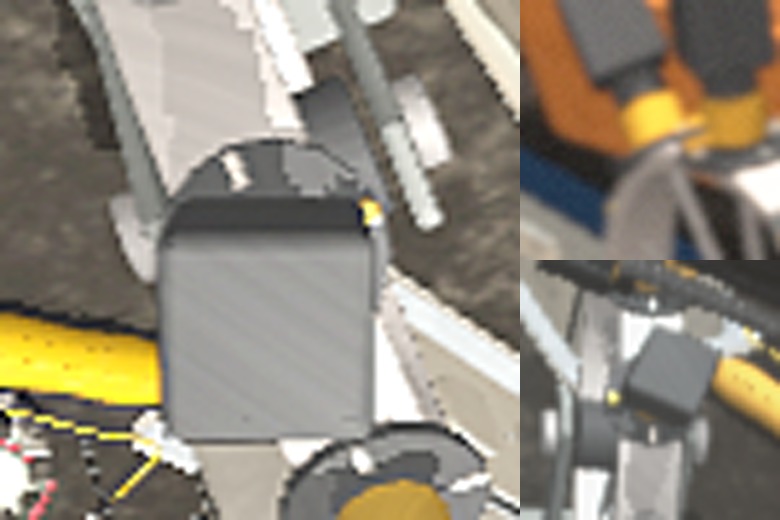

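The wrist crop shows the left key head, the brass tab tip at (370,212) and a white quarter mark at (235,170). The middle disc's marks are at (360,458) and (470,485). I turn these into angles.

```bash
cat > ang.py <<'E'
from plan import *
def pol(d,i,u,v,rr=None):
    K=d['K'];C=d['cam_to_world'];A=axes(x[2],x[3+i]).inv();o=A.apply(C[:3,3]-np.array([x[0],x[1],.15]))
    g=A.apply(C[:3,:3]@np.array([(u-K[0,2])/K[0,0],-(v-K[1,2])/K[1,1],-1]))
    if rr is None: q=A.apply(p3(d,u,v,0)-np.array([x[0],x[1],.15]))
    else: q=o+g*(rr-o[2])/g[2]
    # clockwise angle seen from outside, from stand -x
    return q.round(4),np.degrees(np.arctan2(q[1],-q[0])).round(1)
E
python3 - <<'E'
from ang import *
w=dict(np.load('/tmp/wrist.npz'))
f=lambda a,b:(233+a/5.78,161+b/5.78)
for n,i,a,b in(('tab',0,370,212),('tabnear',0,365,205),('tabR',0,377,214),('mark',0,235,170),('mark in',0,240,185),('mark out',0,228,157),('m0',1,360,458),('m1',1,470,485)):
    u,v=f(a,b);print(n,[pol(w,i,u,v,z) for z in(None,.102,.106)])
# brass centroid of tip
hsv=cv2.cvtColor(w['image'],cv2.COLOR_BGR2HSV)[190:204,290:304];m=(hsv[...,1]>120)&(hsv[...,2]>100);print(np.argwhere(m)+[190,290])
s={'image':cv2.imread('pics/side.png')}
d=dict(np.load('/tmp/side.npz'))
for u,v in((202,199),(200.5,200)):print('start',[pol(d,0,u,v,z) for z in(.102,.106)])
E
```

```text
tab [(array([0.0198, 0.0017, 0.109 ]), np.float64(175.2)), (array([0.0197, 0.0006, 0.102 ]), np.float64(178.3)), (array([0.0197, 0.0012, 0.106 ]), np.float64(176.5))]
tabnear [(array([0.0194, 0.0029, 0.1079]), np.float64(171.4)), (array([0.0193, 0.002 , 0.102 ]), np.float64(174.0)), (array([0.0194, 0.0026, 0.106 ]), np.float64(172.3))]
tabR [(array([0.0207, 0.0006, 0.1068]), np.float64(178.4)), (array([ 0.0206, -0.0002,  0.102 ]), np.float64(-179.5)), (array([0.0207, 0.0004, 0.106 ]), np.float64(178.8))]
mark [(array([0.0011, 0.0161, 0.1025]), np.float64(94.0)), (array([0.0011, 0.0161, 0.102 ]), np.float64(93.8)), (array([0.0014, 0.0165, 0.106 ]), np.float64(94.9))]
mark in [(array([0.001 , 0.0135, 0.1034]), np.float64(94.2)), (array([0.0009, 0.0134, 0.102 ]), np.float64(93.7)), (array([0.0012, 0.0138, 0.106 ]), np.float64(95.0))]
mark out [(array([0.0009, 0.0187, 0.1033]), np.float64(92.9)), (array([0.0008, 0.0186, 0.102 ]), np.float64(92.6)), (array([0.0012, 0.0189, 0.106 ]), np.float64(93.5))]
m0 [(array([0.0013, 0.0175, 0.1036]), np.float64(94.3)), (array([0.0011, 0.0157, 0.102 ]), np.float64(94.1)), (array([0.0016, 0.0203, 0.106 ]), np.float64(94.5))]
m1 [(array([ 0.0175, -0.0006,  0.1038]), np.float64(-178.0)), (array([ 0.0174, -0.0028,  0.102 ]), np.float64(-171.0)), (array([0.0176, 0.0022, 0.106 ]), np.float64(173.0))]
[[195 296]
 [196 295]
 [196 297]
 [196 298]
 [197 298]
 [198 296]
 [199 296]]
start [(array([-0.029 , -0.0312,  0.102 ]), np.float64(-47.1)), (array([-0.019 , -0.0089,  0.106 ]), np.float64(-25.2))]
start [(array([-0.0303, -0.0265,  0.102 ]), np.float64(-41.2)), (array([-0.0203, -0.004 ,  0.106 ]), np.float64(-11.2))]
```

Left nipple: the tab is at about 176–178° against the 180° mark, which is inside the window. Next is the middle key.

```bash
python3 - <<'E'
from ang import *
d=dict(np.load('/tmp/scene.npz'));print(pol(d,0,344.7,225.5,.107))
delta(1,np.pi,.09)
E
```

```text
(array([0.0164, 0.0026, 0.107 ]), np.float64(170.9))
t 18.5 q [ 0.9   0.32 -1.42  2.44  1.11  1.11 -1.26] open 0.65 F [-0.3  0.3  0.1] Mz 0.038
spin -1.454 tilt err [ 0.244 -0.52   1.613] err mm [ -40.9 -123.6  -79.2]
shift units [ 1.85 -3.86  0.8 ] turn units [0.1  0.66 1.49] rows turn 11.5
```

drive_tool(
  targets=[
    {"tx": 0.05, "ty": 0, "tz": 0.2, "wx": 0.006, "wy": 0.041, "wz": 0.093, "claw": 0.3},
    {"tx": 0.1, "ty": -0.1, "tz": 0.2, "wx": 0.006, "wy": 0.041, "wz": 0.093, "claw": 0.3},
    {"tx": 0.1, "ty": -0.2, "tz": 0.2, "wx": 0.006, "wy": 0.041, "wz": 0.093, "claw": 0.3},
    {"tx": 0.1, "ty": -0.2, "tz": 0.2, "wx": 0.006, "wy": 0.041, "wz": 0.093, "claw": 0.3},
    {"tx": 0.1, "ty": -0.2, "tz": 0.2, "wx": 0.006, "wy": 0.041, "wz": 0.093, "claw": 0.3},
    {"tx": 0.1, "ty": -0.2, "tz": 0, "wx": 0.006, "wy": 0.041, "wz": 0.093, "claw": 0.3},
    {"tx": 0.1, "ty": -0.2, "tz": 0, "wx": 0.006, "wy": 0.041, "wz": 0.093, "claw": 0.3},
    {"tx": 0.1, "ty": -0.2, "tz": 0, "wx": 0.006, "wy": 0.041, "wz": 0.093, "claw": 0.3},
  ],
)

```text
clock: 19.3
tool_pos: [0.3463, -0.1999, 0.3796]
eef_rot: [0.337, 0.922, -0.087, 0.168]
contact_force: [-0.2, 1.9, -0.1]
opening: 0.655
finger_force: 0.0
```

drive_tool(
  targets=[
    {"tx": 0.14, "ty": -0.32, "tz": 0, "wx": 0.006, "wy": 0.041, "wz": 0.093, "claw": 0.3},
    {"tx": 0.14, "ty": -0.32, "tz": 0, "wx": 0.006, "wy": 0.041, "wz": 0.093, "claw": 0.3},
    {"tx": 0.14, "ty": -0.32, "tz": 0, "wx": 0.006, "wy": 0.041, "wz": 0.093, "claw": 0.3},
    {"tx": 0.14, "ty": -0.32, "tz": 0, "wx": 0.006, "wy": 0.041, "wz": 0.093, "claw": 0.3},
    {"tx": 0.14, "ty": -0.32, "tz": 0, "wx": 0.006, "wy": 0.041, "wz": 0.093, "claw": 0.3},
    {"tx": 0.14, "ty": -0.32, "tz": 0, "wx": 0.006, "wy": 0.041, "wz": 0.093, "claw": 0.3},
    {"tx": 0.14, "ty": -0.32, "tz": 0, "wx": 0.006, "wy": 0.041, "wz": 0.093, "claw": 0.3},
    {"tx": 0.14, "ty": -0.32, "tz": 0, "wx": 0.006, "wy": 0.041, "wz": 0.093, "claw": 0.3},
  ],
)

```text
clock: 20.1
tool_pos: [0.3802, -0.2767, 0.3789]
eef_rot: [-0.052, 0.997, -0.048, 0.024]
contact_force: [0.2, 0.2, -0.4]
opening: 0.652
finger_force: 0.0
```

```bash
python3 - <<'E'
from ang import *
delta(1,np.pi,.06)
w=snap('wrist');K=w['K'];iC=np.linalg.inv(w['cam_to_world'])
for i in(0,1,2):
    c=np.array([x[0],x[1],.15])+axes(x[2],x[3+i]).apply([0,0,.106]);p=iC@np.r_[c,1];print(i,K[0,2]-K[0,0]*p[0]/p[2],K[1,2]+K[1,1]*p[1]/p[2],-p[2])
cv2.imwrite('pics/w2.png',w['image'])
E
```

```text
t 20.1 q [ 1.37  0.59 -1.45  1.86  0.73  1.24  1.37] open 0.65 F [ 0.2  0.2 -0.4] Mz 0.05
spin -3.119 tilt err [ 0.003 -0.009  0.022] err mm [ -0.3  -0.9 -93.3]
shift units [ 0.06 -0.13 -1.1 ] turn units [0.   0.01 0.02] rows turn 0.2
0 334.82058530763067 187.04481256653628 0.28122434559373977
1 277.3725508049725 210.71634246973844 0.2702800283760104
2 222.13572280723997 225.0351884283958 0.2915435329720646
```

View pics/w2.png

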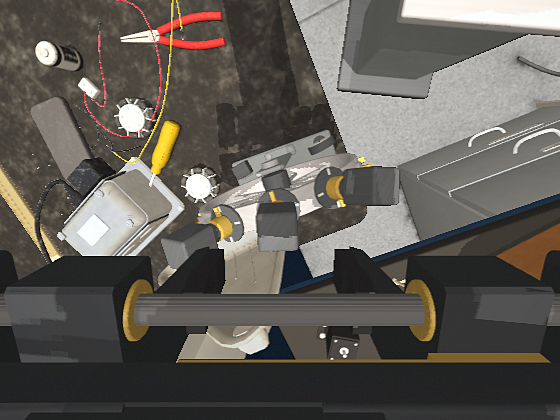

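The wrist view shows the middle head at (278,225), the right at (195,240) and the left key leaning right, with its collar at (335,187). I check the left tab numerically in this picture.

```bash
cat > tab.py <<'E'
from ang import *
def tab(i,n='wrist',h=26,rr=.107,lo=.0135,hi=.024):
    w=dict(np.load('/tmp/%s.npz'%n));K=w['K'];p=np.linalg.inv(w['cam_to_world'])@np.r_[np.array([x[0],x[1],.15])+axes(x[2],x[3+i]).apply([0,0,rr]),1]
    u0=int(K[0,2]-K[0,0]*p[0]/p[2]);v0=int(K[1,2]+K[1,1]*p[1]/p[2]);L=[]
    hsv=cv2.cvtColor(w['image'],cv2.COLOR_BGR2HSV)
    for v in range(v0-h,v0+h):
        for u in range(u0-h,u0+h):
            H,S,V=hsv[v,u]
            if 12<H<32 and S>110 and V>60 and w['range_z'][v,u]>0:
                q,a=pol(w,i,u,v)
                if abs(q[2]-rr)<.008 and lo<np.hypot(q[0],q[1])<hi: L.append(np.r_[q,a,u,v])
    L=np.array(L)
    if len(L)==0: print(n,'none');return
    m=L[:,:2].mean(0);print(n,i,'n',len(L),'mean',L.mean(0).round(4),'angle',np.degrees(np.arctan2(m[1],-m[0])).round(1),'range',L[:,3].min(),L[:,3].max())
if __name__=='__main__':
    for i in range(3): tab(i)
E
python3 tab.py
```

```text
wrist 0 n 25 mean [1.6900e-02 7.0000e-04 1.0810e-01 7.7080e+01 3.4184e+02 2.0336e+02] angle 177.7 range -179.9 179.4
wrist 1 n 34 mean [-1.640000e-02  3.000000e-04  1.077000e-01  9.059000e-01  2.715294e+02
  1.941765e+02] angle 0.9 range -10.4 7.6
wrist 2 n 31 mean [-1.540000e-02  4.000000e-04  1.066000e-01 -3.154800e+00  2.159677e+02
  2.106774e+02] angle 1.6 range -161.8 9.0
```

drive_tool(
  targets=[
    {"tx": 0.01, "ty": -0.02, "tz": -0.2, "wx": 0, "wy": 0, "wz": 0.02, "claw": 0.3},
    {"tx": 0.01, "ty": -0.02, "tz": -0.3, "wx": 0, "wy": 0, "wz": 0, "claw": 0.3},
    {"tx": 0.01, "ty": -0.02, "tz": -0.3, "wx": 0, "wy": 0, "wz": 0, "claw": 0.3},
    {"tx": 0.01, "ty": -0.03, "tz": -0.3, "wx": 0, "wy": 0, "wz": 0, "claw": 0.3},
    {"tx": 0.02, "ty": -0.04, "tz": -0.3, "wx": 0, "wy": 0, "wz": 0, "claw": 0.3},
    {"tx": 0.02, "ty": -0.05, "tz": -0.3, "wx": 0, "wy": 0, "wz": 0, "claw": 0.3},
    {"tx": 0.02, "ty": -0.06, "tz": -0.3, "wx": 0, "wy": 0, "wz": 0, "claw": 0.3},
    {"tx": 0, "ty": 0, "tz": 0, "wx": 0, "wy": 0, "wz": 0, "claw": 0.3},
  ],
)

```text
clock: 20.95
tool_pos: [0.3831, -0.2832, 0.3193]
eef_rot: [-0.061, 0.997, -0.049, 0.026]
contact_force: [0.6, 0.2, 0.4]
opening: 0.65
finger_force: 0.0
```

```bash
python3 - <<'E'
from ang import *
delta(1,np.pi,.004)
E
```

```text
t 20.95 q [ 1.32  0.66 -1.38  1.95  0.84  1.13  1.29] open 0.65 F [0.6 0.2 0.4] Mz 0.022
spin -3.137 tilt err [ 0.005 -0.013  0.005] err mm [ -0.1   0.2 -33.3]
shift units [ 0.04 -0.08 -0.97] turn units [0.   0.01 0.  ] rows turn 0.1
```

The tab detector reads left 177.7° and the other two about 1°, so step 1 is done. I descend on the middle key and grip.

drive_tool(
  targets=[
    {"tx": 0.01, "ty": -0.02, "tz": -0.25, "wx": 0, "wy": 0.01, "wz": 0, "claw": 0.3},
    {"tx": 0.01, "ty": -0.02, "tz": -0.25, "wx": 0, "wy": 0, "wz": 0, "claw": 0.3},
    {"tx": 0.01, "ty": -0.02, "tz": -0.25, "wx": 0, "wy": 0, "wz": 0, "claw": 0.3},
    {"tx": 0.01, "ty": -0.02, "tz": -0.22, "wx": 0, "wy": 0, "wz": 0, "claw": 0.3},
    {"tx": 0, "ty": 0, "tz": 0, "wx": 0, "wy": 0, "wz": 0, "claw": -0.2},
    {"tx": 0, "ty": 0, "tz": 0, "wx": 0, "wy": 0, "wz": 0, "claw": -0.6},
    {"tx": 0, "ty": 0, "tz": 0, "wx": 0, "wy": 0, "wz": 0, "claw": -0.6},
    {"tx": 0, "ty": 0, "tz": 0, "wx": 0, "wy": 0, "wz": 0, "claw": -0.6},
  ],
  force=25,
)

```text
clock: 21.75
tool_pos: [0.3852, -0.2857, 0.2919]
eef_rot: [-0.061, 0.997, -0.049, 0.022]
contact_force: [-0.2, -0.8, 1.3]
opening: 0.338
finger_force: 24.8
```

```bash
python3 m.py 1 3.14159; python3 -c "
from tab import *
snap('wrist')
for n in('wrist','scene','side'):tab(1,n)"
```

```text
tau7 [-4.5100e-01 -3.7114e+01 -1.1060e+01 -1.2276e+01  1.5300e-01 -7.4000e-02
  1.9000e-02]
t 21.85 turn 0.004 M tool [ 0.02  -0.072  0.021] sd 0.017 q [ 1.28  0.7  -1.33  1.99  0.89  1.1   1.25] err [-0.8 -0.2 -5.7] F [-1.  -0.9  2.3] open 0.34
wrist 1 n 56 mean [-1.600000e-02  4.000000e-04  1.077000e-01  1.532100e+00  2.704643e+02
  2.213036e+02] angle 1.4 range -5.6 8.5
scene 1 n 3 mean [-1.6000e-02  5.0000e-04  1.0750e-01  1.9667e+00  3.5900e+02  2.0100e+02] angle 1.9 range 0.1 3.3
side 1 n 14 mean [-1.220000e-02  4.500000e-03  1.065000e-01  2.621430e+01  2.167857e+02
  1.975000e+02] angle 20.2 range -5.5 154.0
```

drive_tool(
  targets=[
    {"tx": 0, "ty": 0, "tz": 0, "wx": 0.004, "wy": -0.009, "wz": -0.1, "claw": -0.6},
    {"tx": 0, "ty": 0, "tz": 0, "wx": 0.004, "wy": -0.009, "wz": -0.1, "claw": -0.6},
    {"tx": 0, "ty": 0, "tz": 0, "wx": 0.004, "wy": -0.009, "wz": -0.1, "claw": -0.6},
    {"tx": 0, "ty": 0, "tz": 0, "wx": 0.004, "wy": -0.009, "wz": -0.1, "claw": -0.6},
    {"tx": 0, "ty": 0, "tz": 0, "wx": 0.004, "wy": -0.009, "wz": -0.1, "claw": -0.6},
    {"tx": 0, "ty": 0, "tz": 0, "wx": 0.004, "wy": -0.009, "wz": -0.1, "claw": -0.6},
    {"tx": 0, "ty": 0, "tz": 0, "wx": 0.004, "wy": -0.009, "wz": -0.1, "claw": -0.6},
    {"tx": 0, "ty": 0, "tz": 0, "wx": 0, "wy": 0, "wz": 0, "claw": -0.6},
  ],
)

```text
clock: 22.7
tool_pos: [0.3853, -0.2855, 0.2919]
eef_rot: [0.302, 0.952, -0.041, 0.036]
contact_force: [1.2, -0.9, 1.7]
opening: 0.341
finger_force: 24.8
```

```bash
python3 m.py 1 3.14159; python3 -c "
from tab import *
snap('wrist')
for n in('wrist','scene','side'):tab(1,n)"
```

```text
tau7 [-5.3800e-01 -3.5812e+01 -8.7970e+00 -1.2206e+01  1.4000e-02 -7.3000e-02
 -2.2000e-02]
t 22.8 turn 0.738 M tool [-0.008 -0.212  0.061] sd 0.009 q [ 1.21  0.61 -1.15  1.99  0.8   0.98  0.62] err [-1.  -0.1 -5.7] F [ 0.2 -0.8  2.4] open 0.341
wrist 1 n 69 mean [-1.360000e-02  9.200000e-03  1.078000e-01  3.410580e+01  2.654493e+02
  2.230870e+02] angle 34.0 range 26.7 40.7
scene 1 n 4 mean [-1.3200e-02  8.8000e-03  1.0760e-01  3.4075e+01  3.5800e+02  2.0350e+02] angle 33.8 range 28.5 38.0
side 1 n 12 mean [-1.150000e-02  8.500000e-03  1.068000e-01  4.066670e+01  2.159167e+02
  1.966667e+02] angle 36.4 range 21.0 151.1
```

drive_tool(
  targets=[
    {"tx": 0, "ty": 0, "tz": 0, "wx": 0.004, "wy": -0.009, "wz": -0.1, "claw": -0.6},
    {"tx": 0, "ty": 0, "tz": 0, "wx": 0.004, "wy": -0.009, "wz": -0.1, "claw": -0.6},
    {"tx": 0, "ty": 0, "tz": 0, "wx": 0.004, "wy": -0.009, "wz": -0.1, "claw": -0.6},
    {"tx": 0, "ty": 0, "tz": 0, "wx": 0.004, "wy": -0.009, "wz": -0.1, "claw": -0.6},
    {"tx": 0, "ty": 0, "tz": 0, "wx": 0.004, "wy": -0.009, "wz": -0.1, "claw": -0.6},
    {"tx": 0, "ty": 0, "tz": 0, "wx": 0.004, "wy": -0.009, "wz": -0.1, "claw": -0.6},
    {"tx": 0, "ty": 0, "tz": 0, "wx": 0.004, "wy": -0.009, "wz": -0.1, "claw": -0.6},
    {"tx": 0, "ty": 0, "tz": 0, "wx": 0.004, "wy": -0.009, "wz": -0.1, "claw": -0.6},
  ],
)

```text
clock: 23.65
tool_pos: [0.3855, -0.2855, 0.2918]
eef_rot: [0.665, 0.745, -0.025, 0.046]
contact_force: [1.2, -1.6, 3.3]
opening: 0.341
finger_force: 24.8
```

```bash
python3 m.py 1 3.14159; python3 -c "
from tab import *
snap('wrist')
for n in('wrist','scene','side'):tab(1,n)"
```

```text
tau7 [-3.7800e-01 -3.5320e+01 -6.2990e+00 -1.2203e+01 -9.8000e-02  2.2000e-02
 -5.6700e-01]
t 23.75 turn 1.581 M tool [-0.214 -0.277  0.023] sd 0.028 q [ 1.1   0.53 -0.93  1.98  0.67  0.88 -0.08] err [-1.1 -0.1 -5.7] F [-0.  -0.5  3.1] open 0.34
wrist 1 n 68 mean [-2.200000e-03  1.650000e-02  1.080000e-01  8.255740e+01  2.655588e+02
  2.239265e+02] angle 82.5 range 74.6 89.7
scene 1 n 2 mean [-3.800e-03  1.630e-02  1.082e-01  7.650e+01  3.540e+02  2.055e+02] angle 76.7 range 74.4 78.6
side 1 n 6 mean [1.600000e-03 1.310000e-02 1.064000e-01 1.036667e+02 2.210000e+02
 1.941667e+02] angle 97.0 range 71.9 167.8
```

drive_tool(
  targets=[
    {"tx": 0, "ty": 0, "tz": 0, "wx": 0.003, "wy": -0.006, "wz": -0.07, "claw": -0.6},
    {"tx": 0, "ty": 0, "tz": 0, "wx": 0.003, "wy": -0.006, "wz": -0.07, "claw": -0.6},
    {"tx": 0, "ty": 0, "tz": 0, "wx": 0, "wy": 0, "wz": 0, "claw": -0.6},
    {"tx": 0, "ty": 0, "tz": 0, "wx": 0, "wy": 0, "wz": 0, "claw": -0.6},
    {"tx": 0, "ty": 0, "tz": 0, "wx": 0, "wy": 0, "wz": 0, "claw": 0.3},
    {"tx": 0, "ty": 0, "tz": 0, "wx": 0, "wy": 0, "wz": 0, "claw": 0.3},
    {"tx": 0, "ty": 0, "tz": 0, "wx": 0, "wy": 0, "wz": 0, "claw": 0.3},
    {"tx": 0, "ty": 0, "tz": 0, "wx": 0, "wy": 0, "wz": 0, "claw": 0.3},
  ],
)

```text
clock: 24.6
tool_pos: [0.3846, -0.2852, 0.2911]
eef_rot: [0.717, 0.695, -0.022, 0.046]
contact_force: [0.3, -0.5, 0.3]
opening: 0.65
finger_force: 0.0
```

```bash
python3 m.py 1 3.14159; python3 -c "
from tab import *
snap('wrist')
for n in('wrist','scene','side'):tab(1,n)
delta(2,0,.1);delta(2,np.pi/2,.1)"
```

```text
tau7 [ 1.7000e-02 -3.6682e+01 -6.3170e+00 -1.3464e+01  2.4000e-01 -5.4000e-02
  3.0000e-03]
t 24.7 turn 1.729 M tool [-0.063  0.054  0.016] sd 0.014 q [ 1.08  0.52 -0.89  1.98  0.65  0.86 -0.2 ] err [-0.4  0.2 -5.2] F [ 0.1 -0.4 -0.4] open 0.65
wrist 1 n 69 mean [1.000000e-04 1.660000e-02 1.082000e-01 9.059420e+01 2.668841e+02
 2.250290e+02] angle 90.5 range 83.5 98.4
scene 1 n 5 mean [-9.000e-04  1.660e-02  1.073e-01  8.710e+01  3.526e+02  2.058e+02] angle 87.0 range 83.7 92.0
side 1 n 2 mean [7.1000e-03 1.3900e-02 1.0480e-01 1.1775e+02 2.2350e+02 1.9400e+02] angle 117.1 range 81.5 154.0
t 24.75 q [ 1.08  0.52 -0.89  1.98  0.65  0.86 -0.2 ] open 0.65 F [-0.6  0.7 -0.2] Mz -0.007
spin -1.299 tilt err [-0.552 -0.266 -1.299] err mm [-17.9 -74.6  17.2]
shift units [ 1.71 -3.67  2.33] turn units [ 0.31  0.4  -1.27] rows turn 9.7
t 24.75 q [ 1.08  0.52 -0.89  1.98  0.65  0.86 -0.2 ] open 0.65 F [-0.6  0.7 -0.2] Mz -0.007
spin -1.299 tilt err [-0.778  0.272 -2.798] err mm [-17.9 -74.6  17.2]
shift units [ 1.71 -3.67  2.33] turn units [-0.15  0.49 -2.74] rows turn 19.7
```

Middle reads 90.5° and is released. I retreat straight up, then go to the right key.

drive_tool(
  targets=[
    {"tx": -0.01, "ty": 0.03, "tz": 0.3, "wx": 0, "wy": 0, "wz": 0, "claw": 0.3},
    {"tx": -0.02, "ty": 0.03, "tz": 0.4, "wx": 0, "wy": 0, "wz": 0, "claw": 0.3},
    {"tx": -0.02, "ty": 0.04, "tz": 0.45, "wx": 0, "wy": 0, "wz": 0, "claw": 0.3},
    {"tx": -0.02, "ty": 0.04, "tz": 0.45, "wx": 0, "wy": 0, "wz": 0, "claw": 0.3},
    {"tx": -0.02, "ty": 0.04, "tz": 0.45, "wx": 0, "wy": 0, "wz": 0, "claw": 0.3},
    {"tx": -0.02, "ty": 0.04, "tz": 0.45, "wx": 0, "wy": 0, "wz": 0, "claw": 0.3},
    {"tx": 0, "ty": 0, "tz": 0.4, "wx": 0, "wy": 0, "wz": 0, "claw": 0.3},
    {"tx": 0, "ty": 0, "tz": 0.2, "wx": 0, "wy": 0, "wz": 0, "claw": 0.3},
  ],
)

```text
clock: 25.55
tool_pos: [0.3822, -0.2789, 0.386]
eef_rot: [0.718, 0.694, -0.022, 0.047]
contact_force: [0.1, 0.2, -0.1]
opening: 0.65
finger_force: 0.0
```

```bash
python3 -c "
from tab import *
snap('wrist')
for i in(0,1,2):tab(i)
delta(2,-np.pi/2,.09)"
```

```text
wrist 0 n 37 mean [1.670000e-02 1.400000e-03 1.081000e-01 1.262838e+02 2.653784e+02
 1.393514e+02] angle 175.2 range -179.9 179.8
wrist 1 n 32 mean [1.000000e-04 1.670000e-02 1.080000e-01 9.032500e+01 2.699688e+02
 1.916562e+02] angle 90.2 range 83.2 97.5
wrist 2 n 24 mean [-1.510000e-02  6.000000e-04  1.065000e-01 -1.150000e+00  2.905417e+02
  2.581250e+02] angle 2.2 range -127.0 12.6
t 25.6 q [ 1.16  0.4  -0.98  1.84  0.48  1.07 -0.04] open 0.65 F [0.1 0.3 1.2] Mz -0.013
spin -1.298 tilt err [-0.191 -0.54   0.227] err mm [ -29.1 -122.2  -64.4]
shift units [ 1.73 -3.74 -1.13] turn units [0.51 0.19 0.22] rows turn 4.2
```

drive_tool(
  targets=[
    {"tx": 0.1, "ty": -0.2, "tz": 0, "wx": 0.064, "wy": 0.024, "wz": 0.028, "claw": 0.3},
    {"tx": 0.11, "ty": -0.25, "tz": 0, "wx": 0.064, "wy": 0.024, "wz": 0.028, "claw": 0.3},
    {"tx": 0.12, "ty": -0.25, "tz": 0, "wx": 0.064, "wy": 0.024, "wz": 0.028, "claw": 0.3},
    {"tx": 0.12, "ty": -0.25, "tz": 0, "wx": 0.064, "wy": 0.024, "wz": 0.028, "claw": 0.3},
    {"tx": 0.12, "ty": -0.25, "tz": 0, "wx": 0.064, "wy": 0.024, "wz": 0.028, "claw": 0.3},
    {"tx": 0.12, "ty": -0.25, "tz": 0, "wx": 0.064, "wy": 0.024, "wz": 0.028, "claw": 0.3},
    {"tx": 0.12, "ty": -0.25, "tz": 0, "wx": 0.064, "wy": 0.024, "wz": 0.028, "claw": 0.3},
    {"tx": 0.12, "ty": -0.25, "tz": 0, "wx": 0.064, "wy": 0.024, "wz": 0.028, "claw": 0.3},
  ],
)

```text
clock: 26.4
tool_pos: [0.4095, -0.338, 0.3839]
eef_rot: [0.613, 0.755, 0.097, -0.213]
contact_force: [0.3, 0.4, 0.5]
opening: 0.65
finger_force: 0.0
```

drive_tool(
  targets=[
    {"tx": 0.1, "ty": -0.22, "tz": -0.1, "wx": 0, "wy": 0, "wz": 0, "claw": 0.3},
    {"tx": 0.1, "ty": -0.22, "tz": -0.1, "wx": 0, "wy": 0, "wz": 0, "claw": 0.3},
    {"tx": 0.1, "ty": -0.22, "tz": -0.1, "wx": 0, "wy": 0, "wz": 0, "claw": 0.3},
    {"tx": 0.1, "ty": -0.22, "tz": -0.1, "wx": 0, "wy": 0, "wz": 0, "claw": 0.3},
    {"tx": 0.1, "ty": -0.22, "tz": -0.15, "wx": 0, "wy": 0, "wz": 0, "claw": 0.3},
    {"tx": 0.1, "ty": -0.22, "tz": -0.15, "wx": 0, "wy": 0, "wz": 0, "claw": 0.3},
    {"tx": 0.1, "ty": -0.22, "tz": -0.2, "wx": 0, "wy": 0, "wz": 0, "claw": 0.3},
    {"tx": 0.1, "ty": -0.22, "tz": -0.2, "wx": 0, "wy": 0, "wz": 0, "claw": 0.3},
  ],
)

```text
clock: 27.2
tool_pos: [0.4338, -0.3907, 0.3509]
eef_rot: [0.613, 0.755, 0.096, -0.212]
contact_force: [0.7, 0.1, 0.2]
opening: 0.649
finger_force: 0.0
```

```bash
python3 -c "
from tab import *
delta(2,-np.pi/2,.004)"
```

```text
t 27.2 q [ 1.12  0.91 -0.98  1.11  0.37  1.76  0.47] open 0.65 F [0.7 0.1 0.2] Mz -0.019
spin -1.576 tilt err [ 0.009 -0.001 -0.005] err mm [ -0.1   0.  -88.4]
shift units [-0.54  1.15 -2.51] turn units [ 0.   -0.01 -0.01] rows turn 0.1
```

drive_tool(
  targets=[
    {"tx": -0.06, "ty": 0.13, "tz": -0.28, "wx": 0, "wy": 0, "wz": 0, "claw": 0.3},
    {"tx": -0.07, "ty": 0.15, "tz": -0.33, "wx": 0, "wy": 0, "wz": 0, "claw": 0.3},
    {"tx": -0.07, "ty": 0.15, "tz": -0.33, "wx": 0, "wy": 0, "wz": 0, "claw": 0.3},
    {"tx": -0.07, "ty": 0.15, "tz": -0.33, "wx": 0, "wy": 0, "wz": 0, "claw": 0.3},
    {"tx": -0.07, "ty": 0.15, "tz": -0.33, "wx": 0, "wy": 0, "wz": 0, "claw": 0.3},
    {"tx": -0.07, "ty": 0.15, "tz": -0.33, "wx": 0, "wy": 0, "wz": 0, "claw": 0.3},
    {"tx": -0.07, "ty": 0.14, "tz": -0.3, "wx": 0, "wy": 0, "wz": 0, "claw": 0.3},
    {"tx": -0.06, "ty": 0.13, "tz": -0.28, "wx": 0, "wy": 0, "wz": 0, "claw": 0.3},
  ],
)

```text
clock: 28.0
tool_pos: [0.417, -0.3551, 0.2754]
eef_rot: [0.613, 0.755, 0.097, -0.212]
contact_force: [-0.0, 0.1, 0.3]
opening: 0.649
finger_force: 0.0
```

```bash
python3 -c "
from tab import *
delta(2,-np.pi/2,.004)"
```

```text
t 28.0 q [ 1.16  0.93 -0.98  1.36  0.39  1.54  0.41] open 0.65 F [-0.   0.1  0.3] Mz -0.043
spin -1.576 tilt err [ 0.009 -0.001 -0.006] err mm [-0.3 -0.9 -3.3]
shift units [ 0.02 -0.03  0.01] turn units [ 0.   -0.01 -0.01] rows turn 0.1
```

drive_tool(
  targets=[
    {"tx": 0.02, "ty": -0.03, "tz": 0, "wx": 0, "wy": 0, "wz": 0, "claw": 0},
    {"tx": 0, "ty": 0, "tz": 0, "wx": 0, "wy": 0, "wz": 0, "claw": -0.6},
    {"tx": 0, "ty": 0, "tz": 0, "wx": 0, "wy": 0, "wz": 0, "claw": -0.6},
    {"tx": 0, "ty": 0, "tz": 0, "wx": 0, "wy": 0, "wz": 0, "claw": -0.6},
    {"tx": 0, "ty": 0, "tz": 0, "wx": 0, "wy": 0, "wz": 0, "claw": -0.6},
    {"tx": 0, "ty": 0, "tz": 0, "wx": 0, "wy": 0, "wz": 0, "claw": -0.6},
    {"tx": 0, "ty": 0, "tz": 0, "wx": 0, "wy": 0, "wz": 0, "claw": -0.6},
    {"tx": 0, "ty": 0, "tz": 0, "wx": 0, "wy": 0, "wz": 0, "claw": -0.6},
  ],
  force=25,
)

```text
clock: 28.8
tool_pos: [0.4187, -0.3566, 0.2766]
eef_rot: [0.613, 0.755, 0.097, -0.211]
contact_force: [2.9, -1.6, 2.4]
opening: 0.338
finger_force: 24.9
```

drive_tool(
  targets=[
    {"tx": 0, "ty": 0, "tz": 0, "wx": -0.019, "wy": 0.041, "wz": -0.089, "claw": -0.6},
    {"tx": 0, "ty": 0, "tz": 0, "wx": -0.019, "wy": 0.041, "wz": -0.089, "claw": -0.6},
    {"tx": 0, "ty": 0, "tz": 0, "wx": -0.019, "wy": 0.041, "wz": -0.089, "claw": -0.6},
    {"tx": 0, "ty": 0, "tz": 0, "wx": -0.019, "wy": 0.041, "wz": -0.089, "claw": -0.6},
    {"tx": 0, "ty": 0, "tz": 0, "wx": -0.019, "wy": 0.041, "wz": -0.089, "claw": -0.6},
    {"tx": 0, "ty": 0, "tz": 0, "wx": -0.019, "wy": 0.041, "wz": -0.089, "claw": -0.6},
    {"tx": 0, "ty": 0, "tz": 0, "wx": -0.019, "wy": 0.041, "wz": -0.089, "claw": -0.6},
    {"tx": 0, "ty": 0, "tz": 0, "wx": 0, "wy": 0, "wz": 0, "claw": -0.6},
  ],
)

```text
clock: 29.6
tool_pos: [0.4189, -0.3567, 0.2765]
eef_rot: [0.842, 0.485, 0.017, -0.235]
contact_force: [2.9, -2.1, 2.3]
opening: 0.339
finger_force: 24.9
```

```bash
python3 m.py 2 -1.5708; python3 -c "
from tab import *
snap('wrist')
for n in('wrist','scene','side'):tab(2,n)"
```

```text
tau7 [ 7.1100e-01 -5.4952e+01 -8.0750e+00 -1.1196e+01 -1.0480e+00  2.4350e+00
 -2.0000e-03]
t 29.7 turn 0.724 M tool [-1.12   0.044  0.007] sd 0.009 q [ 1.08  0.87 -0.76  1.35  0.25  1.49 -0.18] err [-0.3  1.  -5.2] F [ 4.4 -1.3  1.9] open 0.335
wrist none
scene none
side 2 n 10 mean [-1.510e-02  7.200e-03  1.070e-01  2.585e+01  2.338e+02  2.130e+02] angle 25.5 range 19.3 38.5
```

drive_tool(
  targets=[
    {"tx": 0, "ty": 0, "tz": 0, "wx": -0.019, "wy": 0.041, "wz": -0.089, "claw": -0.6},
    {"tx": 0, "ty": 0, "tz": 0, "wx": -0.019, "wy": 0.041, "wz": -0.089, "claw": -0.6},
    {"tx": 0, "ty": 0, "tz": 0, "wx": -0.019, "wy": 0.041, "wz": -0.089, "claw": -0.6},
    {"tx": 0, "ty": 0, "tz": 0, "wx": -0.019, "wy": 0.041, "wz": -0.089, "claw": -0.6},
    {"tx": 0, "ty": 0, "tz": 0, "wx": -0.019, "wy": 0.041, "wz": -0.089, "claw": -0.6},
    {"tx": 0, "ty": 0, "tz": 0, "wx": -0.019, "wy": 0.041, "wz": -0.089, "claw": -0.6},
    {"tx": 0, "ty": 0, "tz": 0, "wx": -0.019, "wy": 0.041, "wz": -0.089, "claw": -0.6},
    {"tx": 0, "ty": 0, "tz": 0, "wx": 0, "wy": 0, "wz": 0, "claw": -0.6},
  ],
)

```text
clock: 30.55
tool_pos: [0.4189, -0.3568, 0.2764]
eef_rot: [0.96, 0.15, -0.065, -0.228]
contact_force: [4.4, -2.2, 2.0]
opening: 0.336
finger_force: 24.9
```

```bash
python3 m.py 2 -1.5708; python3 -c "
from tab import *
w=snap('wrist')
for n in('wrist','scene','side'):tab(2,n)
o=[]
for n,h in(('wrist',60),('scene',25),('side',25)):
    D=np.load('/tmp/%s.npz'%n);K=D['K'];p=np.linalg.inv(D['cam_to_world'])@np.r_[np.array([x[0],x[1],.15])+axes(x[2],x[5]).apply([0,0,.107]),1]
    u=int(K[0,2]-K[0,0]*p[0]/p[2]);v=int(K[1,2]+K[1,1]*p[1]/p[2]);v=min(v,419-h);print(n,u,v)
    o.append(cv2.resize(D['image'][v-h:v+h,u-h:u+h],(260,260),interpolation=cv2.INTER_CUBIC))
cv2.imwrite('pics/c4.png',np.hstack(o))"
```

```text
tau7 [ 6.9200e-01 -5.5000e+01 -5.3730e+00 -1.1583e+01 -7.9000e-01  2.7240e+00
  3.0000e-02]
t 30.65 turn 1.456 M tool [-0.904  0.796 -0.   ] sd 0.016 q [ 0.99  0.82 -0.54  1.35  0.12  1.45 -0.77] err [-0.4  1.  -5.2] F [ 5.7 -1.9  2.7] open 0.334
wrist none
scene none
side 2 n 8 mean [-6.5000e-03  1.4700e-02  1.0690e-01  6.6050e+01  2.3575e+02  2.0825e+02] angle 66.0 range 61.5 70.2
wrist 279 247
scene 349 188
side 243 213
```

View pics/c4.png

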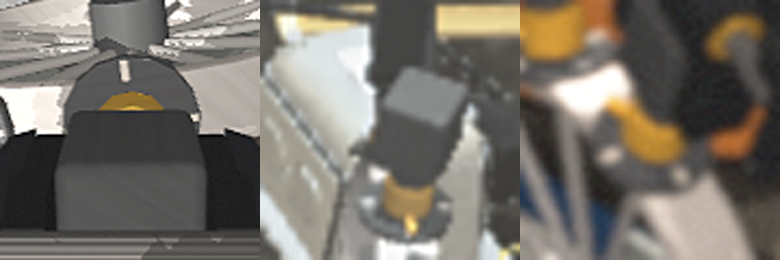

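The side crop shows the right tab pointing away at about (617,105); it measures 66° now. The wrist view doesn't show it. I add 24°, then release.

drive_tool(
  targets=[
    {"tx": 0, "ty": 0, "tz": 0, "wx": -0.019, "wy": 0.041, "wz": -0.089, "claw": -0.6},
    {"tx": 0, "ty": 0, "tz": 0, "wx": -0.019, "wy": 0.041, "wz": -0.089, "claw": -0.6},
    {"tx": 0, "ty": 0, "tz": 0, "wx": -0.019, "wy": 0.041, "wz": -0.089, "claw": -0.6},
    {"tx": 0, "ty": 0, "tz": 0, "wx": -0.019, "wy": 0.041, "wz": -0.089, "claw": -0.6},
    {"tx": 0, "ty": 0, "tz": 0, "wx": 0, "wy": 0, "wz": 0, "claw": -0.6},
    {"tx": 0, "ty": 0, "tz": 0, "wx": 0, "wy": 0, "wz": 0, "claw": 0.3},
    {"tx": 0, "ty": 0, "tz": 0, "wx": 0, "wy": 0, "wz": 0, "claw": 0.3},
    {"tx": 0, "ty": 0, "tz": 0, "wx": 0, "wy": 0, "wz": 0, "claw": 0.3},
  ],
)

```text
clock: 31.5
tool_pos: [0.417, -0.3561, 0.2757]
eef_rot: [0.969, -0.052, -0.111, -0.212]
contact_force: [0.1, 0.5, -0.3]
opening: 0.587
finger_force: 0.0
```

drive_tool(
  targets=[
    {"tx": 0, "ty": 0, "tz": 0, "wx": 0, "wy": 0, "wz": 0, "claw": 0.3},
    {"tx": 0.06, "ty": -0.13, "tz": 0.28, "wx": 0, "wy": 0, "wz": 0, "claw": 0.3},
    {"tx": 0.07, "ty": -0.15, "tz": 0.33, "wx": 0, "wy": 0, "wz": 0, "claw": 0.3},
    {"tx": 0.07, "ty": -0.15, "tz": 0.33, "wx": 0, "wy": 0, "wz": 0, "claw": 0.3},
    {"tx": 0.07, "ty": -0.15, "tz": 0.33, "wx": 0, "wy": 0, "wz": 0, "claw": 0.3},
    {"tx": 0.07, "ty": -0.15, "tz": 0.33, "wx": 0, "wy": 0, "wz": 0, "claw": 0.3},
    {"tx": 0.07, "ty": -0.15, "tz": 0.33, "wx": 0, "wy": 0, "wz": 0, "claw": 0.3},
    {"tx": 0.07, "ty": -0.14, "tz": 0.3, "wx": 0, "wy": 0, "wz": 0, "claw": 0.3},
  ],
)

```text
clock: 32.3
tool_pos: [0.4325, -0.3875, 0.3442]
eef_rot: [0.97, -0.052, -0.11, -0.211]
contact_force: [0.3, -0.0, 0.4]
opening: 0.647
finger_force: 0.0
```

```bash
python3 m.py 2 -1.5708; python3 -c "
from tab import *
w=snap('wrist')
for n in('wrist','scene','side'):
  for i in(0,1,2):tab(i,n)
delta(2,0,.1)"
```

```text
tau7 [ 1.2000e-02 -5.8039e+01 -4.0490e+00 -1.6768e+01 -9.8900e-01  1.6160e+00
  4.1000e-02]
t 32.4 turn 1.876 M tool [-0.364  0.25   0.046] sd 0.009 q [ 0.92  0.79 -0.4   1.15  0.03  1.65 -1.11] err [ -0.4   0.5 -81.3] F [-0.3  0.1  0.1] open 0.65
wrist 0 n 22 mean [1.680000e-02 3.000000e-04 1.067000e-01 6.436820e+01 1.974091e+02
 2.321364e+02] angle 178.9 range -179.2 179.7
wrist none
wrist none
scene none
scene 1 n 5 mean [-9.000e-04  1.650e-02  1.072e-01  8.704e+01  3.526e+02  2.058e+02] angle 86.9 range 83.5 91.7
scene none
side 0 n 13 mean [-4.000000e-03 -1.540000e-02  1.042000e-01 -7.960000e+01  2.106154e+02
  1.964615e+02] angle -75.3 range -175.5 -36.4
side 1 n 2 mean [6.500e-03 1.280e-02 1.052e-01 1.178e+02 2.235e+02 1.940e+02] angle 116.9 range 79.3 156.3
side 2 n 1 mean [ 1.43e-02 -5.00e-04  1.01e-01 -1.78e+02  2.50e+02  2.13e+02] angle -178.0 range -178.0 -178.0
t 32.45 q [ 0.92  0.8  -0.4   1.15  0.03  1.65 -1.11] open 0.65 F [ 0.3 -0.1 -0.7] Mz 0.059
spin 0.305 tilt err [0.013 0.002 0.305] err mm [  0.4   0.2 -80.4]
shift units [ 0.11 -0.26  0.59] turn units [ 0.04 -0.12  0.26] rows turn 2.1
```

drive_tool(
  targets=[
    {"tx": 0, "ty": 0, "tz": 0.5, "wx": -0.05, "wy": -0.022, "wz": 0, "claw": 0.3},
    {"tx": -0.1, "ty": 0.2, "tz": 0.4, "wx": -0.05, "wy": -0.022, "wz": 0, "claw": 0.3},
    {"tx": -0.2, "ty": 0.5, "tz": 0.4, "wx": -0.05, "wy": -0.022, "wz": 0, "claw": 0.3},
    {"tx": -0.3, "ty": 0.6, "tz": 0.3, "wx": -0.05, "wy": -0.022, "wz": 0, "claw": 0.3},
    {"tx": -0.3, "ty": 0.6, "tz": 0.1, "wx": -0.05, "wy": -0.022, "wz": 0, "claw": 0.3},
    {"tx": -0.3, "ty": 0.6, "tz": 0.1, "wx": -0.05, "wy": -0.022, "wz": 0, "claw": 0.3},
    {"tx": -0.3, "ty": 0.6, "tz": 0.1, "wx": -0.05, "wy": -0.022, "wz": 0, "claw": 0.3},
    {"tx": -0.2, "ty": 0.5, "tz": 0.1, "wx": -0.05, "wy": -0.022, "wz": 0, "claw": 0.3},
  ],
)

```text
clock: 33.25
tool_pos: [0.3802, -0.2778, 0.4031]
eef_rot: [0.998, -0.054, -0.008, -0.008]
contact_force: [-0.2, -0.4, 0.6]
opening: 0.649
finger_force: 0.0
```

```bash
python3 -c "
from tab import *
w=snap('wrist');d=snap('side');d=snap('scene')
for n in('wrist','scene','side'):
  for i in(0,1,2):tab(i,n)
delta(2,0,.1)"
```

```text
wrist 0 n 33 mean [1.520000e-02 1.400000e-03 1.074000e-01 1.138303e+02 2.381515e+02
 2.065152e+02] angle 174.6 range -179.9 179.9
wrist none
wrist 2 n 31 mean [1.700000e-03 1.740000e-02 1.072000e-01 9.541940e+01 3.309032e+02
 1.704839e+02] angle 95.5 range 83.9 102.3
scene 0 n 2 mean [1.700e-02 1.800e-03 1.084e-01 1.740e+02 3.445e+02 2.250e+02] angle 174.0 range 173.5 174.5
scene 1 n 5 mean [-9.000e-04  1.630e-02  1.070e-01  8.702e+01  3.526e+02  2.058e+02] angle 86.8 range 83.8 91.1
scene none
side 0 n 13 mean [-4.100000e-03 -1.440000e-02  1.041000e-01 -5.123080e+01  2.104615e+02
  1.966923e+02] angle -74.2 range -111.3 170.2
side 1 n 2 mean [7.2000e-03 1.4000e-02 1.0470e-01 1.1985e+02 2.2350e+02 1.9400e+02] angle 117.1 range 83.6 156.1
side none
t 33.4 q [ 0.83  0.33 -0.42  1.74  0.14  1.13 -1.3 ] open 0.65 F [-0.2  0.3 -0.1] Mz 0.039
spin 0.302 tilt err [-0.414  0.166  0.302] err mm [ -32.2 -131.2  -79.1]
shift units [ 1.84 -3.92 -1.41] turn units [0.41 0.11 0.28] rows turn 3.6
```

All three read within the window: left about 177°, middle about 90°, right 90–95°. The gripper is clear of everything, so I hand in.

```bash
python3 -c "
from h import *
print(workorder.finish_job())"
```

```text
the job is handed in; nothing more can be done
None
```

I handed the job in at about 33 s: nipples tightened in order left (dial side) about 177° of 180°, middle about 90°, right about 90–95°, keys released and gripper clear; the hand-in call returned no verdict, and I didn't measure the bystanders' positions at the end.

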